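# Crack loose the crimping press's stiff hold-down screw with the flipped hex key

### The job

The crimping press is coming off the bench and its near left hold-down screw is stiff; the hex key is still standing in it with its long arm in the socket. Pull the key out, flip it so that its short arm sits fully home in that socket, and use the long arm as the lever to turn the screw anticlockwise (seen from above) by a good sixth of a turn, 60 degrees or a little more. Then take the key out, lay it down on the black rubber mat without dropping it from a height, and leave the bottles and the other things undisturbed.

Things in the scene. Friction and masses are not known exactly. Their poses are not given: they have to be found in the camera images.
- screw (a joint): Turn of the stiff hold-down screw, rad: about 0 as found (tight, at most 0.06), grows as it is loosened, that is turned anticlockwise seen from above. It needs about 0.8 N m all the way (about 9 N pushed sideways 90 mm out on the key's long arm) and stays where it is left; it does not rise as it turns.
- socket (a point): Centre of the socket's mouth, 37 above the table, of the stiff screw: dark steel cap screw, round head 24 dia x 16, on the press's ear nearest the robot and to its left. Hex socket for a 14 key, slack (0.4 all round, 10 degrees of turn either way), 22 deep, bevelled mouth. z up; turns with the screw: x points at a corner of the hexagon. The other three ears' screws are of no concern.
- key: L-shaped dark steel hex key, 14 across flats, 0.25 kg, outside lengths 140 and 56. Origin: at the bend, where the arms' centre lines cross; x along the short arm, minus z along the long arm. Two flats of each arm face +-y (grip there). Stands at the start with its long arm in the stiff screw, origin 148 above the table, leaning up to 5 degrees, short arm on top pointing roughly to the right and back.
- short_tip (a point): Centre of the end of the key's short arm, 49 from the key's origin along its x. With this end on the socket's floor the origin is 64 above the table. With either arm in the socket, the other arm points along a corner of the socket's hexagon, so it fits every 60 degrees.
- long_tip (a point): Centre of the end of the key's long arm, 133 from the key's origin along its minus z.
- long_mid (a point): Middle of the key's long arm, 66 from the bend. The key's centre of mass lies about 45 from the bend along the long arm.
- press: Crimping press bolted down, fixed. Origin: centre of underside; x to its back, y to its left. Grey base 260 (x) x 220 (y), 30 high; ears 44 wide x 18 high at x +-110, y +-145 (stiff screw at -110, +145); column 38 dia x 410 high at x 85; head 186 to 400 high, 70 wide, reaching forward to x -61; bottle nest at x -30; lever with ball on its right, to x -157, 395 high.
- mat: Flat black rubber tool mat, 260 (x) x 180 (y) x 3 thick, fixed on the table to the left. Origin: centre of its underside, z up.
- spanner: Steel open-ended spanner 170 long lying flat on the table in front of the robot; leave it alone. Origin near the middle of its underside, x along it.
- strip_stand: Scent-strip stand: steel foot 80 dia, thin stem and a fan of white paper strips, 230 across, 90 to 240 high, fixed, at the left. Origin: centre of its underside.
- dropper_a: amber glass dropper bottle with black rubber bulb, 36 dia x 92 high, standing either near the robot at the right or far off left of the middle; leave it alone. Origin: centre of its underside, z up.
- dropper_b: a second amber dropper bottle, 36 dia x 92 high, standing at the other of these two places; leave it alone. Origin: centre of its underside, z up.
- dropper_c: clear glass dropper bottle, 42 dia x 110 high, standing at the far left; leave it alone. Origin: centre of its underside, z up.
- beaker: open glass beaker, 64 dia x 85 high, near left; leave it alone. Origin: centre of its underside, z up.
- jar: low amber jar with metal cap, 60 dia x 60 high, left beyond the mat; leave it alone. Origin: centre of its underside, z up.
- flacon: clear square glass perfume bottle, 50 x 32 x 78 high, standing in the press's nest (nest top 42 above the table); leave it alone. Origin: centre of its underside, z up.

How it is judged:
By the outcome, as a careful person would: the job done as asked, in the order asked, and still so for the second after the job is handed in, with the robot touching nothing.
It also fails if it takes over 58 s, if anything falls off the work surface, if the arm or the gripper's body presses on something with over 40 N, if the wrist force passes 120 N, or if a joint passes its speed limit or range.

### The arm

A 6-joint arm with a two-finger parallel gripper is mounted at the origin on the work surface. World frame = base frame: x ahead of the robot, y to its left, z up, the work surface at z = 0. Lengths are in m, angles in rad, forces in N, time in s.
With the tool pointing down it reaches from about 0.275 to 0.725 m from the base axis. Payload 15.9 kg.
Tool frame: the origin (TCP) lies midway between the tips of the shut fingers; the grasp point (between the pads) lies 19 mm behind it (manip.pinch_z is the distance from the TCP to the grasp point, in m); y points along the fingers, x is the direction in which the jaws open and shut, and the axes are right-handed (so a half turn about y gives the same grasp; the last joint's range is limited). The gripper opens to 85 mm and grips with 20 to 120 N. Pads are 22 mm wide; open, the fingers measure 114 mm over their backs; the gripper's body (76 mm by 85 mm) begins 54 mm behind the grasp point. The pads swing forward as they close: fully open they stand 13 mm farther back than shut.
Start: joints at [1.242, 0.213, -0.034, 1.323, 0, 1.571], TCP at [0.161, 0.473, 0.231] pointing down, gripper open.
Joint ranges: [-2.98, 2.98], [-0.74, 1.72], [-1.14, 1.35], [-2.1, 2.04], [-1.57, 1.44], [-3.14, 3.14]. Speed limits (rad/s): [1.89, 1.89, 2.39, 2.57, 3.14, 3.14].

### API

Orientations are given as a unit quaternion [x, y, z, w].
In Python, from rig import manip gives the robot as it stands.
- The arm moves only by the tool play_rows, never from a script. Its argument "increments" is a list of rows, each an object of numbers: "ax", "ay", "az": the turn, a rotation vector about the tool's x, y, z in degrees; "tx", "ty", "tz": the shift along the tool's x, y, z in m; "jaw": the closure, from 0 (fully open) to 1 (shut). In form: [{"ax": .., "ay": .., "az": .., "tx": .., "ty": .., "tz": .., "jaw": ..}, ...]. A call has exactly 8 rows; each row is the pose to reach, as a shift and turn from the pose commanded when the call began, along the tool's axes at that moment; what a row does not reach only later rows make up. A row lasts 1/8 s, in which the tool goes at most 62.5 mm and 10.7 degrees, less where a joint would pass 70% of its speed; a pose out of reach is approached as far as the arm can. A call with a gripper value outside its range is refused whole. The fingers move at their own pace and stop on an object; the grip force is fixed at half the most. Time passes only in rows, so rows that repeat a pose let the fingers close, or fill a call up. It gives the time, the measured TCP pose, the force and the opening at its end, in the units of the state.
- manip.sense(): the state, without advancing time (a new reading comes with each control period).
- manip.read_camera(name): name is "scene" or "side" or "wrist"; returns a dict with "img" (384x512x3 uint8, red, green, blue), "fov_y" (degrees; the focal length in pixels is half the picture's height over the tangent of half this angle, whatever the lens; pixels are square), "cx", "cy" (the principal point, pixels), "xyz" and "attitude" of the camera in the world. Camera axes: x right, y down, z forward; pixel columns grow to the right and rows downward; lengths in m; the calibration is good to about 2 mm. The wrist camera is an equidistant fisheye: a pixel r from the principal point sees the ray r / f radians off the axis. A picture is of the moment at which its call begins. There is no depth.
- manip.finish_job(): hands the job in, once; it reports no verdict.
The state is a dict: "time": time; "joint_positions": joint angles; "qvel": joint speeds; "effort": joint torques, N m; "position": TCP position; "ee_rot": TCP orientation; "ft_force": force on the tool from outside, world axes, zero at the start; "torque": the same for the moment, N m; "opening": finger opening in m.
Only numpy, scipy, OpenCV 4.12 (cv2) and the standard library are available. Lean on these libraries where they do the work, as an engineer would, in place of code of your own. Each camera call takes 0.05 s, during which the arm holds its last target.

## Working session

There is one attempt and no reset: what is moved stays moved. The work goes in short steps, Python scripts to look and compute and a tool call to move; the robot and the scene stay as the last step left them, time stands still between calls to the robot, and variables do not carry over. Pictures are saved under pics/ and viewed, and the job is handed in when it is done.

Besides the shell and the picture viewer there is one more tool, called after "Request:" as a command line: name --argument value ..., lists and objects as JSON in quotes. play_rows: Moves the arm, as the interface text tells. Its arguments: {"type":"object","properties":{"increments":{"type":"array","items":{"type":"object","properties":{"ax":{"type":"number"},"ay":{"type":"number"},"az":{"type":"number"},"tx":{"type":"number"},"ty":{"type":"number"},"tz":{"type":"number"},"jaw":{"type":"number"}}}}},"required":["increments"]}

```bash
ls; mkdir -p pics
python3 - <<'E'
from rig import manip
import cv2,numpy as np
print(manip.sense(), manip.pinch_z)
for n in ["scene","side","wrist"]:
    c=manip.read_camera(n); print(n,c["fov_y"],c["cx"],c["cy"],c["xyz"],c["attitude"])
    cv2.imwrite(f"pics/{n}0.png",c["img"][:,:,::-1])
E
```

```text
pics
{'time': 0.0, 'joint_positions': array([ 1.24199888e+00,  2.13331672e-01, -3.50550884e-02,  1.32350326e+00,
       -4.51455683e-06,  1.57078365e+00]), 'qvel': array([-0.00028228, -0.00155905, -0.00222005, -0.00088245,  0.00054904,
       -0.00093302]), 'effort': array([ 4.80872492e-03, -6.86153054e+01,  4.87117374e+01,  1.74954749e-02,
        1.74236179e-04, -4.69451686e-05]), 'position': array([0.16134388, 0.47289272, 0.23082999]), 'ee_rot': array([ 0.57531165,  0.4111189 , -0.41174602, -0.57485909]), 'ft_force': array([ 0.44836037, -0.7761289 ,  0.49469596]), 'torque': array([-0.04776935, -0.00744934, -0.03006405]), 'opening': 0.08534383123206674} 0.0187
scene 57.32552436763895 254.60950092118358 195.78757076135548 [ 1.092942   -0.15681164  0.88502785] [ 0.78818129  0.51506764 -0.18097945 -0.2841162 ]
side 52.36454335852791 254.56224785721798 201.0794726709128 [ 0.17083104 -0.54017045  0.93679443] [ 0.89796925 -0.25528651  0.08809583 -0.34744661]
wrist 65.70646984690485 256.47869392668395 194.38248963634854 [0.0858417  0.49804207 0.3733178 ] [0.80324944 0.57452933 0.09063444 0.12842032]
```

View images.

View pics/scene0.png

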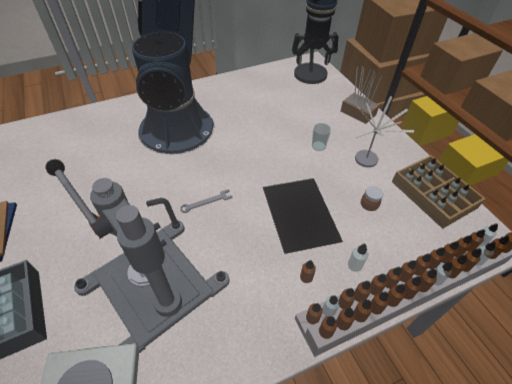

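View pics/side0.png

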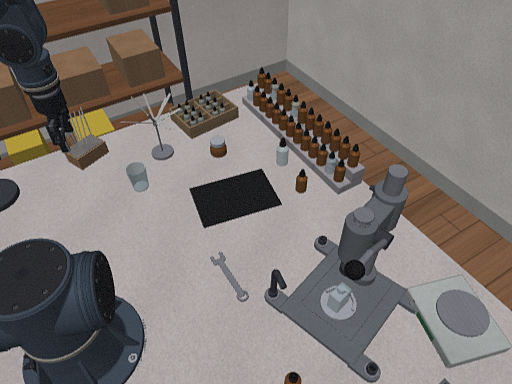

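View pics/wrist0.png

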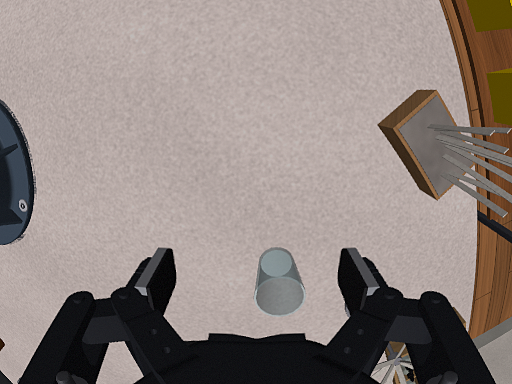

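Run:
```python
from rig import manip
from scipy.spatial.transform import Rotation as R
s=manip.sense();print(R.from_quat(s['ee_rot']).as_matrix().round(3),s['time'])
print([a for a in dir(manip) if a[0]!='_'])
```

```text
[[ 0.323 -0.    -0.946]
 [ 0.946 -0.001  0.323]
 [-0.001 -1.    -0.   ]] 0.15
['Unreachable', 'finish_job', 'pinch_z', 'read_camera', 'sense']
```

```bash
cat > h.py <<'E'
import numpy as np,cv2
from rig import manip
from scipy.spatial.transform import Rotation as R
def cam(n,tag=None):
    c=manip.read_camera(n); 
    if tag: cv2.imwrite(f"pics/{tag}.png",c["img"][:,:,::-1])
    c['n']=n; return c
def f(c): return 192/np.tan(np.radians(c['fov_y']/2))
def proj(c,P):
    p=R.from_quat(c['attitude']).inv().apply(np.atleast_2d(P)-c['xyz'])
    if c['n']=='wrist':
        r=np.hypot(p[:,0],p[:,1]);th=np.arctan2(r,p[:,2]);k=f(c)*th/np.maximum(r,1e-9)
        return np.c_[c['cx']+k*p[:,0],c['cy']+k*p[:,1]]
    return np.c_[c['cx'],c['cy']]+f(c)*p[:,:2]/p[:,2:]
def ray(c,uv):
    u=(np.array(uv,float)-[c['cx'],c['cy']])/f(c)
    if c['n']=='wrist':
        t=np.hypot(*u); d=np.r_[np.sin(t)*u/max(t,1e-9),np.cos(t)]
    else: d=np.r_[u,1]
    d/=np.linalg.norm(d); return np.array(c['xyz']),R.from_quat(c['attitude']).apply(d)
def onz(c,uv,z):
    o,d=ray(c,uv); return o+d*(z-o[2])/d[2]
def tri(obs):
    A=np.zeros((3,3));b=np.zeros(3)
    for c,uv in obs:
        o,d=ray(c,uv);M=np.eye(3)-np.outer(d,d);A+=M;b+=M@o
    p=np.linalg.solve(A,b)
    return p,[ (proj(c,p)[0]-uv).round(1) for c,uv in obs]
def crop(c,tag,x0,y0,w,h,k):
    im=c['img'][y0:y0+h,x0:x0+w,::-1]
    im=cv2.resize(im,None,fx=k,fy=k,interpolation=cv2.INTER_CUBIC)
    for i in range(0,w,10):
        cv2.line(im,(i*k,0),(i*k,6 if i%50 else 14),(0,0,255),1)
        if (x0+i)%20==0: cv2.putText(im,str(x0+i),(i*k,22),0,.4,(0,0,255),1)
    for j in range(0,h,10):
        cv2.line(im,(0,j*k),(6,j*k),(0,0,255),1)
        if (y0+j)%20==0: cv2.putText(im,str(y0+j),(8,j*k+4),0,.4,(0,0,255),1)
    cv2.imwrite(f"pics/{tag}.png",im)
E
python3 - <<'E'
from h import *
c=cam("scene");crop(c,"sc1",140,190,100,75,8)
c=cam("side");crop(c,"sd1",250,255,100,75,8)
E
```

```text
(no output)
```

View pics/sc1.png

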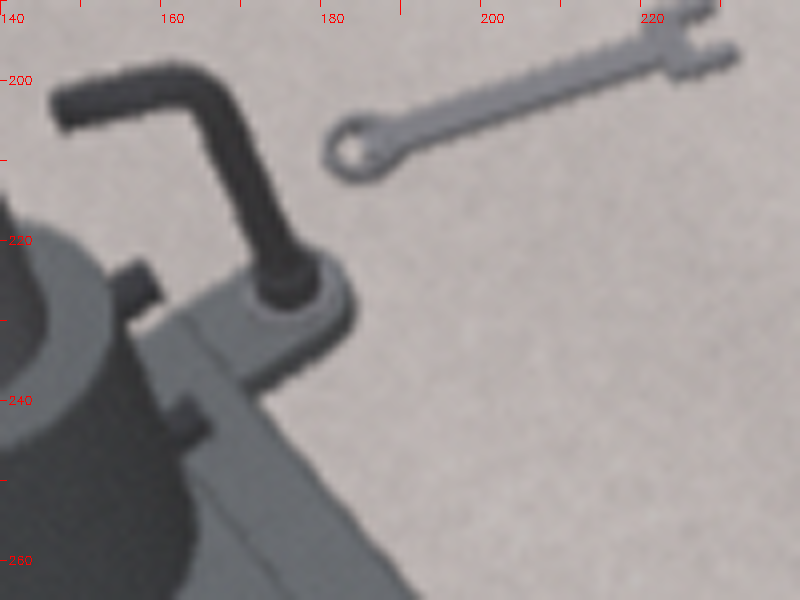

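View pics/sd1.png

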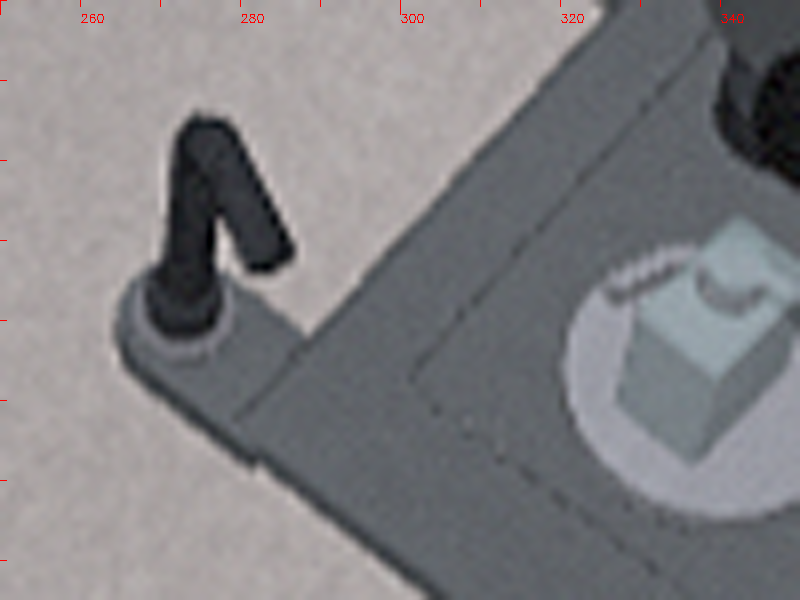

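Run:
```python
from h import *
a=cam("scene");b=cam("side")
for nm,u,v in [("bend",(165,200),(275,271)),("tip",(147.3,203.5),(284.3,287)),("mouth",(175,225),(272.7,293.5))]:
    print(nm,*tri([(a,u),(b,v)]))
print("mouth z37",onz(a,(175,225),.037),onz(b,(272.7,293.5),.037))
# press ears: left-far ear
for p in [(221,279),(82,286),(174,231)]: print(onz(a,p,.037))
for p in [(323,242),(372,370)]: print(onz(b,p,.037))
print("mat",[onz(a,p,.003).round(3) for p in [(264,186),(315,180),(339,236),(283,249)]])
print("mat",[onz(b,p,.003).round(3) for p in [(190,188),(265,171),(280,205),(203,223)]])
print("spanner",[onz(a,p,.005).round(3) for p in [(185,208),(229,195)]])
print("stand",onz(a,(367,158),0),"beaker",onz(a,(320,147),0),"jar",onz(a,(372,205),0),"clear",onz(a,(357,266),0),"amb",onz(a,(307,277),0))
```

```text
bend [ 0.45506223 -0.13470943  0.14194119] [array([-0.3,  0.3]), array([-0.4, -0.3])]
tip [ 0.4492334  -0.18150163  0.14316876] [array([-0.4,  0.4]), array([-0.5, -0.4])]
mouth [ 0.45604533 -0.12754783  0.0214276 ] [array([-0.1,  0.1]), array([-0.2, -0.1])]
mouth z37 [ 0.46724176 -0.12761836  0.037     ] [ 0.45132639 -0.13508656  0.037     ]
[ 0.68121873 -0.06417213  0.037     ]
[ 0.55652902 -0.39798188  0.037     ]
[ 0.48643455 -0.13595261  0.037     ]
[ 0.65976556 -0.0750098   0.037     ]
[ 0.53539479 -0.40932515  0.037     ]
mat [array([0.407, 0.187, 0.003]), array([0.452, 0.357, 0.003]), array([0.675, 0.309, 0.003]), array([0.648, 0.136, 0.003])]
mat [array([0.441, 0.353, 0.003]), array([0.696, 0.288, 0.003]), array([0.652, 0.13 , 0.003]), array([0.411, 0.195, 0.003])]
spanner [array([ 0.393, -0.08 ,  0.005]), array([0.399, 0.066, 0.005])]
stand [0.43146514 0.58312155 0.        ] beaker [3.14470201e-01 4.57557497e-01 1.11022302e-16] jar [ 6.15837153e-01  4.71750495e-01 -1.11022302e-16] clear [0.77895966 0.30314938 0.        ] amb [0.75210923 0.15792273 0.        ]
```

```bash
cat >> h.py <<'E'
def st():
    s=manip.sense(); return s['position'],R.from_quat(s['ee_rot']),s
def inc(pt,Rt):
    p,r,s=st()
    d=r.inv().apply(np.array(pt)-p); w=(r.inv()*Rt).as_rotvec(degrees=True)
    print("t",d.round(4),"a",w.round(2),"joints",s['joint_positions'].round(3),"time",round(s['time'],2))
def toolR(a,x):
    a=np.array(a,float);a/=np.linalg.norm(a);x=np.array(x,float);x-=a*(x@a);x/=np.linalg.norm(x)
    return R.from_matrix(np.c_[x,a,np.cross(x,a)])
E
python3 - <<'E'
from h import *
p,r,s=st()
inc((.32,.16,.26),R.from_rotvec([0,0,np.radians(40)])*r)
E
```

```text
t [-0.2451 -0.0287 -0.2512] a [-1.e-02 -4.e+01 -0.e+00] joints [ 1.242  0.213 -0.035  1.324 -0.     1.571] time 0.35
```

Request:
play_rows --increments '[{"ay": -5,"tx": -0.03,"ty": -0.0287,"tz": -0.03},{"ay": -10,"tx": -0.06,"ty": -0.0287,"tz": -0.062},{"ay": -15,"tx": -0.092,"ty": -0.0287,"tz": -0.095},{"ay": -20,"tx": -0.123,"ty": -0.0287,"tz": -0.126},{"ay": -25,"tx": -0.154,"ty": -0.0287,"tz": -0.157},{"ay": -30,"tx": -0.185,"ty": -0.0287,"tz": -0.188},{"ay": -35,"tx": -0.215,"ty": -0.0287,"tz": -0.22},{"ay": -40,"tx": -0.245,"ty": -0.0287,"tz": -0.251}]'

```text
schema error: expected keys ax, ay, az, tx, ty, tz, jaw
```

Run:
```python
from h import *
p,r,s=st()
print(p,s['joint_positions'].round(3),s['time'],s['ft_force'],r.as_matrix().round(2))
cam("wrist","w1")
```

```text
[0.16143157 0.47310797 0.23117919] [ 1.242  0.213 -0.035  1.324 -0.     1.571] 0.35 [ 0.51255039 -0.12026076 -0.25580863] [[ 0.32 -0.   -0.95]
 [ 0.95 -0.    0.32]
 [-0.   -1.   -0.  ]]
```

View pics/w1.png

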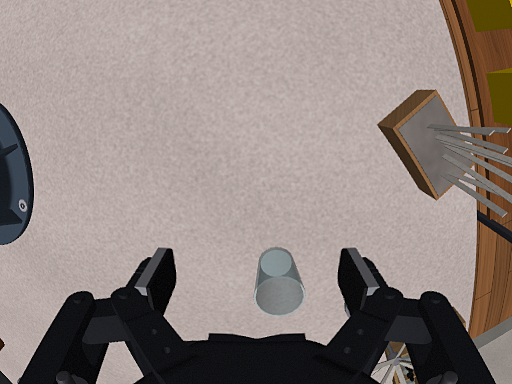

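All keys are required in every row; the arm has not moved.

Request:
play_rows --increments '[{"ax": 0,"ay": -5,"az": 0,"tx": -0.03,"ty": -0.0287,"tz": -0.03,"jaw": 0},{"ax": 0,"ay": -10,"az": 0,"tx": -0.06,"ty": -0.0287,"tz": -0.062,"jaw": 0},{"ax": 0,"ay": -15,"az": 0,"tx": -0.092,"ty": -0.0287,"tz": -0.095,"jaw": 0},{"ax": 0,"ay": -20,"az": 0,"tx": -0.123,"ty": -0.0287,"tz": -0.126,"jaw": 0},{"ax": 0,"ay": -25,"az": 0,"tx": -0.154,"ty": -0.0287,"tz": -0.157,"jaw": 0},{"ax": 0,"ay": -30,"az": 0,"tx": -0.185,"ty": -0.0287,"tz": -0.188,"jaw": 0},{"ax": 0,"ay": -35,"az": 0,"tx": -0.215,"ty": -0.0287,"tz": -0.22,"jaw": 0},{"ax": 0,"ay": -40,"az": 0,"tx": -0.245,"ty": -0.0287,"tz": -0.251,"jaw": 0}]'

```text
time: 1.4
position: [0.3203, 0.159, 0.2602]
ee_rot: [0.399, 0.584, -0.584, -0.399]
ft_force: [-0.1, 0.4, -0.1]
opening: 0.0858
```

Run:
```python
from h import *
p,r,s=st()
print(p,s['joint_positions'].round(3),s['time'],s['ft_force'],r.as_matrix().round(2))
cam("wrist","w2")
```

```text
[0.32033125 0.15896722 0.26015722] [ 0.461 -0.085 -0.283  1.372 -0.     0.088] 1.4 [-0.10628198  0.35976467 -0.14826442] [[-0.36  0.   -0.93]
 [ 0.93  0.   -0.36]
 [ 0.   -1.   -0.  ]]
```

View pics/w2.png

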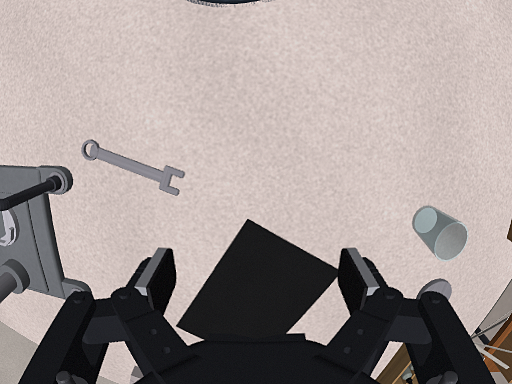

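```bash
cat >> h.py <<'E'
def pre(psi,th,G,back):
    u=np.array([np.cos(np.radians(psi)),np.sin(np.radians(psi)),0]);t=np.radians(th)
    a=u*np.sin(t)-np.array([0,0,np.cos(t)]); y=np.cross([0,0,1],u)
    return np.array(G)+a*(manip.pinch_z-back), toolR(a,-y)
E
python3 - <<'E'
from h import *
p,r,s=st()
P,Rt=pre(-97,70,(.4555,-.132,.083),.15); print(P); inc(P,Rt)
# half way: 
from scipy.spatial.transform import Slerp
d=(r.inv()*Rt).as_rotvec(); h=r*R.from_rotvec(d/2); print(h.as_matrix().round(2))
E
```

```text
[ 0.47053644 -0.00953803  0.12790724]
t [-0.2082  0.1326 -0.0774] a [ 62.81 -53.36  37.23] joints [ 0.452 -0.085 -0.283  1.372 -0.002  0.075] time 1.45
[[-0.78 -0.24 -0.58]
 [ 0.6  -0.54 -0.59]
 [-0.17 -0.81  0.56]]
```

Request:
play_rows --increments '[{"ax": 6.9,"ay": -5.9,"az": 4.1,"tx": -0.022,"ty": 0.012,"tz": -0.008,"jaw": 0},{"ax": 13.8,"ay": -11.7,"az": 8.2,"tx": -0.045,"ty": 0.025,"tz": -0.017,"jaw": 0},{"ax": 20.7,"ay": -17.6,"az": 12.3,"tx": -0.068,"ty": 0.038,"tz": -0.025,"jaw": 0},{"ax": 27.6,"ay": -23.5,"az": 16.4,"tx": -0.09,"ty": 0.052,"tz": -0.034,"jaw": 0},{"ax": 34.5,"ay": -29.3,"az": 20.5,"tx": -0.113,"ty": 0.066,"tz": -0.042,"jaw": 0},{"ax": 41.4,"ay": -35.2,"az": 24.6,"tx": -0.136,"ty": 0.08,"tz": -0.05,"jaw": 0},{"ax": 48.4,"ay": -41.1,"az": 28.7,"tx": -0.16,"ty": 0.095,"tz": -0.06,"jaw": 0},{"ax": 55.3,"ay": -47,"az": 32.8,"tx": -0.183,"ty": 0.115,"tz": -0.068,"jaw": 0}]'

```text
time: 2.45
position: [0.4505, 0.014, 0.1444]
ee_rot: [-0.062, -0.233, 0.964, 0.109]
ft_force: [0.4, 0.5, -0.7]
opening: 0.0858
```

Run:
```python
from h import *
p,r,s=st()
print(p,s['joint_positions'].round(3),s['time'],s['ft_force'],r.as_matrix().round(2))
c=cam("wrist","w3")
P,Rt=pre(-97,70,(.4555,-.132,.083),.15); inc(P,Rt)
print(proj(c,[(.455,-.135,.148),(.449,-.184,.148),(.456,-.13,.037)]))
```

```text
[0.45051576 0.01404941 0.14438828] [ 0.516  0.805  0.103  1.771 -0.728 -0.407] 2.45 [ 0.35314797  0.46569156 -0.65851038] [[-0.97 -0.18 -0.17]
 [ 0.24 -0.87 -0.44]
 [-0.07 -0.46  0.88]]
t [-0.0249  0.0207 -0.0048] a [ 6.74 -5.67  4.63] joints [ 0.516  0.816  0.099  1.769 -0.733 -0.409] time 2.5
[[211.91083392 115.14735931]
 [212.10682441  92.04264016]
 [227.75364704 202.88252989]]
```

View pics/w3.png

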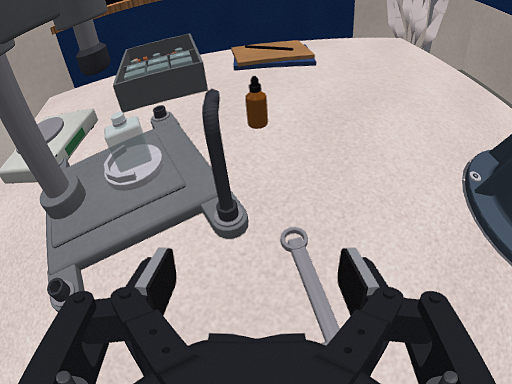

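Run:
```python
from h import *
c=cam("wrist");crop(c,"w3c",180,80,80,160,4)
crop(c,"w3d",190,80,50,40,14)
```

```text
(no output)
```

View pics/w3c.png

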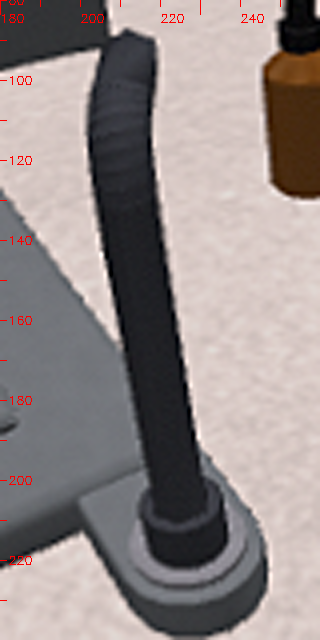

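View pics/w3d.png

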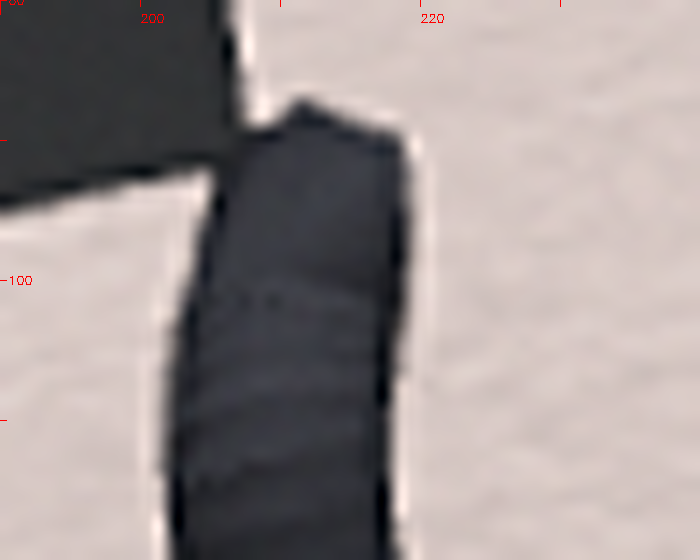

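```bash
cat > fit1.py <<'E'
from h import *
from scipy.optimize import least_squares
a=cam("scene");b=cam("side");w=cam("wrist")
def linres(c,p0,p1,pt):  # distance of pixel pt from projected line p0p1
    q=proj(c,[p0,p1]);d=q[1]-q[0];n=np.array([-d[1],d[0]])/np.linalg.norm(d);return (np.array(pt)-q[0])@n
def model(v):
    O=np.array([v[0],v[1],.148]);M=np.array([v[2],v[3],.037]);z=(O-M)/np.linalg.norm(O-M)
    u=np.array([np.cos(v[4]),np.sin(v[4]),0]);x=u-z*(u@z);x/=np.linalg.norm(x)
    return O,M,z,x
def res(v):
    O,M,z,x=model(v);r=[]
    for pt in [(212.3,140),(220.8,180),(224.1,200)]:
        # line local: points along arm
        q=[O-z*t for t in np.linspace(.02,.105,20)]; P=proj(w,q); i=np.argmin(abs(P[:,1]-pt[1])); i=min(max(i,1),18)
        r.append(linres(w,q[i-1],q[i+1],pt)*.7)
    r+=list((proj(w,M)[0]-(225.5,206.7))*.7)
    T=O+.049*x
    r.append(.7*(proj(w,T+0.005*z)[0]-(212.5,91))[0])
    r+=list(proj(a,T)[0]-(147.3,203.5));r+=list(proj(b,T)[0]-(284.0,286.3))
    r+=[linres(a,O,M,(168.5,210)),linres(a,O,M,(173.5,220)),linres(a,O,T,(158,201))]
    r+=[linres(b,O,M,(273.8,282)),linres(b,O,M,(274.5,274))]
    return r
if __name__=="__main__":
    s=least_squares(res,[.455,-.135,.455,-.13,np.radians(-97)]);v=s.x
    print(v[:4].round(4),np.degrees(v[4]),np.round(s.fun,1))
    O,M,z,x=model(v);print("lean",np.degrees(np.arccos(z[2])),z,x)
    for c,n,box,k in((a,"oa",(130,180,80,60),10),(b,"ob",(250,255,80,60),10),(w,"ow",(180,80,80,145),4)):
        im=c['img'].copy(); im=np.ascontiguousarray(im)
        c2=dict(c)
        x0,y0,W,H=box
        big=cv2.resize(im[y0:y0+H,x0:x0+W,::-1],None,fx=k,fy=k,interpolation=cv2.INTER_CUBIC)
        pl=proj(c,[O+.049*x,O,M,M-.022*z]); pl=((pl-[x0,y0]+.5)*k).astype(int)
        cv2.polylines(big,[pl.reshape(-1,1,2)],False,(0,255,0),1); cv2.imwrite(f"pics/{n}.png",big)
E
python3 fit1.py; python3 -c "
import cv2,numpy as np
a=cv2.imread('pics/oa.png');b=cv2.imread('pics/ob.png');w=cv2.imread('pics/ow.png')
a=cv2.resize(a,(400,300));b=cv2.resize(b,(400,300));w=w[:580]
o=np.zeros((600,720,3),np.uint8);o[:300,:400]=a;o[300:,:400]=b;o[:580,400:720]=w;cv2.imwrite('pics/ov.png',o)"
```

```text
[ 0.4565 -0.134   0.4572 -0.1252] -101.06865636671448 [-0.1 -0.5  0.1 -0.  -0.6 -0.9 -0.8 -0.3 -0.9  0.6  0.9  0.4 -0.3 -0.4
 -0.1]
lean 4.525730376602401 [-0.00605233 -0.07867433  0.996882  ] [-0.19210166 -0.97824086 -0.07836946]
```

View pics/ov.png

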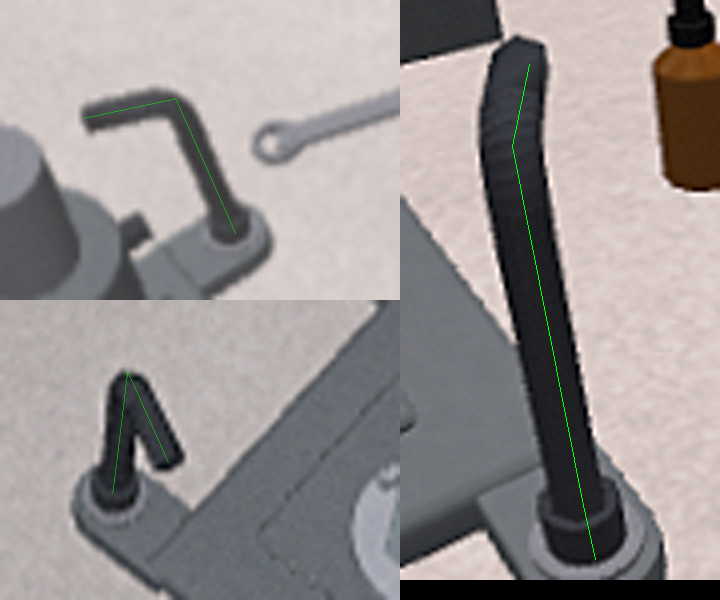

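```bash
cat >> h.py <<'E'
def keypose_tool(O,x,z,th,d,back=0):
    x=np.array(x)/np.linalg.norm(x);z=np.array(z)/np.linalg.norm(z)
    t=np.radians(th);a=np.sin(t)*x-np.cos(t)*z;y=np.cross(z,x)
    return np.array(O)-d*z+a*(manip.pinch_z-back), toolR(a,-y)
E
python3 - <<'E'
from h import *
O=[.4565,-.134,.148];x=[-.1921,-.9782,-.0784];z=[-.00605,-.07867,.99688]
for b in (.09,0):
    P,Rt=keypose_tool(O,x,z,70,.065,b);print(P,Rt.as_matrix().round(2));inc(P,Rt)
E
```

```text
[ 0.46961692 -0.06526293  0.11276566] [[-0.98 -0.18 -0.07]
 [ 0.19 -0.89 -0.41]
 [ 0.01 -0.41  0.91]]
t [-0.0368  0.0809  0.0024] a [ 3.42 -5.53  0.76] joints [ 0.515  0.799  0.102  1.77  -0.722 -0.405] time 2.7
[ 0.45355619 -0.14557311  0.07544909] [[-0.98 -0.18 -0.07]
 [ 0.19 -0.89 -0.41]
 [ 0.01 -0.41  0.91]]
t [-0.0383  0.1708  0.0077] a [ 3.42 -5.53  0.76] joints [ 0.515  0.799  0.102  1.77  -0.722 -0.405] time 2.7
```

Request:
play_rows --increments '[{"ax": 0.9,"ay": -1.4,"az": 0.2,"tx": -0.01,"ty": 0.02,"tz": 0.001,"jaw": 0},{"ax": 1.7,"ay": -2.8,"az": 0.4,"tx": -0.019,"ty": 0.04,"tz": 0.001,"jaw": 0},{"ax": 2.6,"ay": -4.2,"az": 0.6,"tx": -0.028,"ty": 0.06,"tz": 0.002,"jaw": 0},{"ax": 3.4,"ay": -5.5,"az": 0.8,"tx": -0.037,"ty": 0.08,"tz": 0.003,"jaw": 0},{"ax": 3.4,"ay": -5.5,"az": 0.8,"tx": -0.037,"ty": 0.095,"tz": 0.004,"jaw": 0},{"ax": 3.4,"ay": -5.5,"az": 0.8,"tx": -0.038,"ty": 0.11,"tz": 0.005,"jaw": 0},{"ax": 3.4,"ay": -5.5,"az": 0.8,"tx": -0.038,"ty": 0.12,"tz": 0.006,"jaw": 0},{"ax": 3.4,"ay": -5.5,"az": 0.8,"tx": -0.038,"ty": 0.13,"tz": 0.006,"jaw": 0}]'

```text
time: 3.7
position: [0.4616, -0.1103, 0.0933]
ee_rot: [-0.016, -0.211, 0.973, 0.094]
ft_force: [0.5, 0.3, 0.4]
opening: 0.0851
```

Run:
```python
from h import *
c=cam("wrist","w4")
O=[.4565,-.134,.148];x=[-.1921,-.9782,-.0784];z=[-.00605,-.07867,.99688]
P,Rt=keypose_tool(O,x,z,70,.065,0);inc(P,Rt)
print(proj(c,[np.array(O)-t*np.array(z) for t in (0,.03,.065,.11)]))
```

```text
t [ 0.0007  0.0392 -0.0011] a [-0.11  0.05 -0.07] joints [ 0.319  0.801 -0.091  1.506 -0.915 -0.641] time 3.75
[[258.75105989 142.9560998 ]
 [258.496724   192.63413106]
 [258.23238972 237.89704641]
 [257.95526592 280.45565451]]
```

View pics/w4.png

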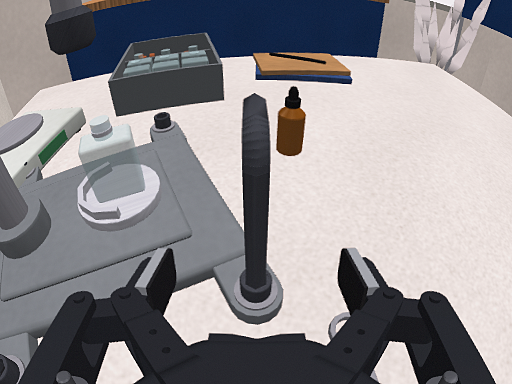

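Request:
play_rows --increments '[{"ax": 0,"ay": 0,"az": 0,"tx": 0.0,"ty": 0.012,"tz": 0,"jaw": 0},{"ax": 0,"ay": 0,"az": 0,"tx": 0.0,"ty": 0.026,"tz": -0.001,"jaw": 0},{"ax": 0,"ay": 0,"az": 0,"tx": 0,"ty": 0.036,"tz": -0.001,"jaw": 0.2},{"ax": 0,"ay": 0,"az": 0,"tx": 0,"ty": 0.039,"tz": -0.001,"jaw": 0.5},{"ax": 0,"ay": 0,"az": 0,"tx": 0,"ty": 0.039,"tz": -0.001,"jaw": 1},{"ax": 0,"ay": 0,"az": 0,"tx": 0,"ty": 0.039,"tz": -0.001,"jaw": 1},{"ax": 0,"ay": 0,"az": 0,"tx": 0,"ty": 0.039,"tz": -0.001,"jaw": 1},{"ax": 0,"ay": 0,"az": 0,"tx": 0,"ty": 0.039,"tz": -0.001,"jaw": 1}]'

```text
time: 4.75
position: [0.4549, -0.1444, 0.0756]
ee_rot: [-0.015, -0.21, 0.973, 0.094]
ft_force: [4.7, 0.5, 0.9]
opening: 0.0127
```

Run:
```python
from h import *
c=cam("wrist","w5");p,r,s=st();print(p,r.as_matrix().round(3),s['opening'],s['ft_force'],s['torque'],s['time'])
```

```text
[ 0.45487894 -0.14447412  0.0755665 ] [[-0.982 -0.176 -0.069]
 [ 0.189 -0.894 -0.406]
 [ 0.01  -0.412  0.911]] 0.012704218204942297 [4.61062509 1.39862083 2.10418913] [ 0.88281748 -0.74398629  0.70112293] 4.8
```

View pics/w5.png

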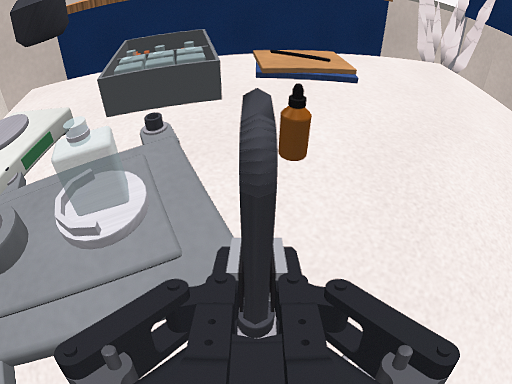

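Request:
play_rows --increments '[{"ax": 0,"ay": 0,"az": 0,"tx": 0,"ty": -0.002,"tz": 0.0056,"jaw": 1},{"ax": 0,"ay": 0,"az": 0,"tx": 0,"ty": -0.0041,"tz": 0.0113,"jaw": 1},{"ax": 0,"ay": 0,"az": 0,"tx": 0,"ty": -0.0068,"tz": 0.0188,"jaw": 1},{"ax": 0,"ay": 0,"az": 0,"tx": 0,"ty": -0.0103,"tz": 0.0282,"jaw": 1},{"ax": 0,"ay": 0,"az": 0,"tx": 0,"ty": -0.0144,"tz": 0.0395,"jaw": 1},{"ax": 0,"ay": 0,"az": 0,"tx": 0,"ty": -0.0188,"tz": 0.0517,"jaw": 1},{"ax": 0,"ay": 0,"az": 0,"tx": 0,"ty": -0.0246,"tz": 0.0677,"jaw": 1},{"ax": 0,"ay": 0,"az": 0,"tx": 0,"ty": -0.029,"tz": 0.08,"jaw": 1}]'

```text
time: 5.8
position: [0.4542, -0.1513, 0.1616]
ee_rot: [-0.015, -0.21, 0.973, 0.094]
ft_force: [-0.3, 0.2, -2.8]
opening: 0.0127
```

Run:
```python
from h import *
c=cam("wrist","w6");p,r,s=st();print(p,r.as_matrix().round(3),s['opening'],s['ft_force'],s['torque'],s['time'],s['joint_positions'].round(2))
cam("scene","s6")
```

```text
[ 0.45455117 -0.15136447  0.16275065] [[-0.982 -0.176 -0.07 ]
 [ 0.189 -0.894 -0.406]
 [ 0.009 -0.412  0.911]] 0.012670425880157198 [ 1.13694639  0.00496374 -0.06387139] [ 1.10354931 -0.27573272  0.03981866] 5.85 [ 0.25  0.66 -0.13  1.54 -0.97 -0.72]
```

View pics/w6.png

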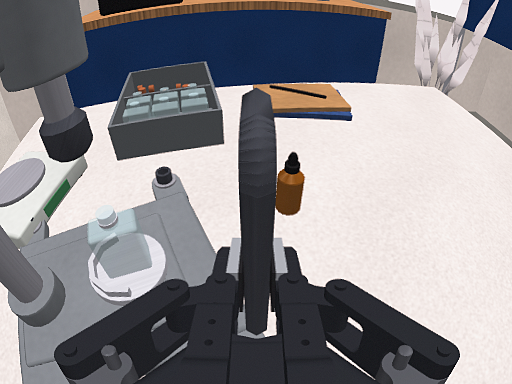

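View pics/s6.png

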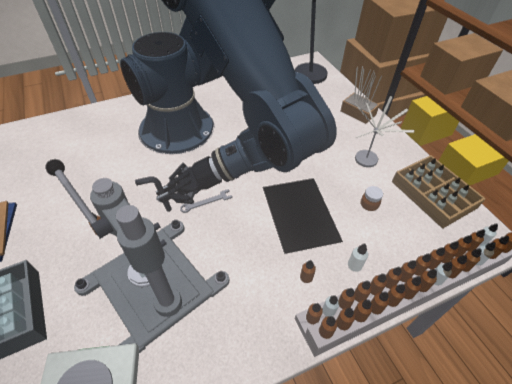

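```bash
cat >> h.py <<'E'
# key in tool frame: params d (bend dist), th(deg), yo (offset along tool y)
def keytool(d,th,yo=0.,xo=0.):
    t=np.radians(th); z=np.array([0,-np.cos(t),np.sin(t)]); x=np.array([0,np.sin(t),np.cos(t)])
    O=np.array([xo,-manip.pinch_z+yo,0])+d*z
    return O,x,z
def keyworld(par,p,r):
    O,x,z=keytool(*par); return p+r.apply(O),r.apply(x),r.apply(z)
def overlay(c,box,k,pts,tag):
    x0,y0,W,H=box
    big=cv2.resize(np.ascontiguousarray(c['img'][y0:y0+H,x0:x0+W,::-1]),None,fx=k,fy=k,interpolation=cv2.INTER_CUBIC)
    for pl in pts:
        q=((proj(c,pl)-[x0,y0]+.5)*k).astype(int); cv2.polylines(big,[q.reshape(-1,1,2)],False,(0,255,0),1)
    if tag: cv2.imwrite(f"pics/{tag}.png",big)
    return big
E
python3 - <<'E'
from h import *
p,r,s=st();O,x,z=keyworld((.065,70),p,r)
pl=[[O+.049*x,O,O-.133*z]]
a=cam("scene");b=cam("side")
A=overlay(a,(120,160,80,60),8,pl,"oa2");B=overlay(b,(240,205,80,60),8,pl,"ob2")
for c,n in((a,'a'),(b,'b')): print(proj(c,pl[0]))
E
```

```text
[[136.26494227 182.6450742 ]
 [155.97744635 178.47494097]
 [169.60667897 209.54141626]]
[[286.45231201 267.96067313]
 [277.55857858 249.06919896]
 [274.1678042  277.36402944]]
```

View pics/oa2.png

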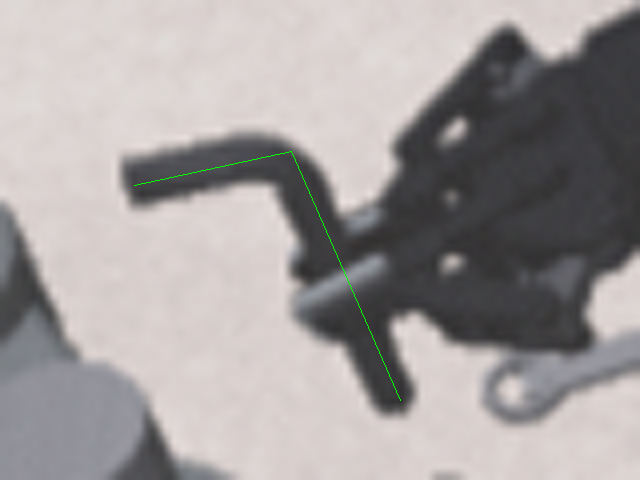

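View pics/ob2.png

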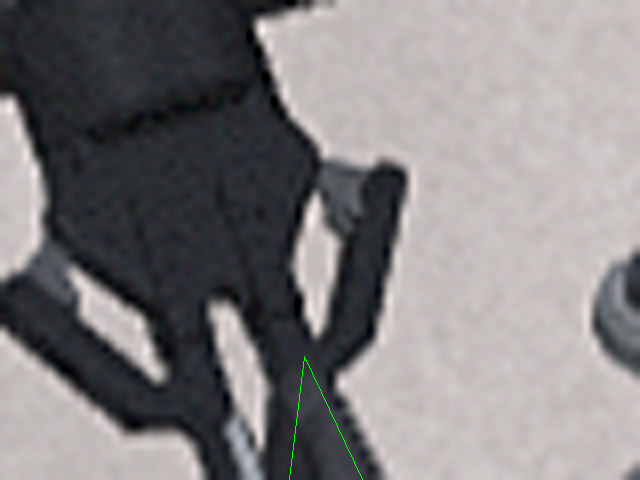

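Run:
```python
from h import *
p0=np.array([.45488,-.14447,.07557]);r0=R.from_matrix([[-0.982,-0.176,-0.069],[0.189,-0.894,-0.406],[0.01,-0.412,0.911]])
for par in((.065,70),(.065,71)):
    O,x,z=keyworld(par,p0,r0);M=O+z*(.037-O[2])/z[2];print(O,M,z,np.degrees(np.arctan2(x[1],x[0])))
p,r,s=st()
def target(M,phi,oz,par):
    f=np.radians(phi);z=-np.array([np.cos(f),np.sin(f),0]);x=np.array([0,0,-1.])
    Ok,xk,zk=keytool(*par);Kt=np.c_[xk,np.cross(zk,xk),zk];Kw=np.c_[x,np.cross(z,x),z]
    Rt=R.from_matrix(Kw@Kt.T);return np.array([M[0],M[1],oz])-Rt.apply(Ok),Rt
for phi,oz in((79,.18),(19,.18),(19,.115)):
    P,Rt=target((.457,-.1255),phi,oz,(.065,70));print(P,Rt.as_matrix().round(2));inc(P,Rt)
```

```text
[ 0.45787677 -0.13268708  0.1480843 ] [ 0.45838578 -0.12422759  0.037     ] [-0.00456897 -0.07593311  0.99710245] -100.93198090920615
[ 0.45766229 -0.13379698  0.14798886] [ 0.45853945 -0.12342881  0.037     ] [-0.00786858 -0.09300843  0.99563423] -100.94193755366778
[ 0.47062296 -0.05541596  0.16242775] [[-0.98  0.07 -0.18]
 [ 0.19  0.34 -0.92]
 [ 0.   -0.94 -0.34]]
t [ 0.002  -0.0895 -0.0381] a [-85.67   0.34   0.58] joints [ 0.251  0.666 -0.129  1.538 -0.965 -0.722] time 6.0
[ 0.52450603 -0.10225581  0.16242775] [[-0.33  0.32 -0.89]
 [ 0.95  0.11 -0.31]
 [ 0.   -0.94 -0.34]]
t [-0.0598 -0.0571 -0.0228] a [-77.39  60.69 -24.9 ] joints [ 0.251  0.666 -0.129  1.538 -0.965 -0.722] time 6.0
[ 0.52450603 -0.10225581  0.09742775] [[-0.33  0.32 -0.89]
 [ 0.95  0.11 -0.31]
 [ 0.   -0.94 -0.34]]
t [-0.0605 -0.0303 -0.082 ] a [-77.39  60.69 -24.9 ] joints [ 0.251  0.666 -0.129  1.538 -0.965 -0.722] time 6.0
```

```bash
cat >> h.py <<'E'
def target(M,phi,oz,par):
    f=np.radians(phi);z=-np.array([np.cos(f),np.sin(f),0]);x=np.array([0,0,-1.])
    Ok,xk,zk=keytool(*par);Kt=np.c_[xk,np.cross(zk,xk),zk];Kw=np.c_[x,np.cross(z,x),z]
    Rt=R.from_matrix(Kw@Kt.T);return np.array([M[0],M[1],oz])-Rt.apply(Ok),Rt
def path(P,Rt,fr,par):
    p,r,s=st();d=r.inv().apply(P-p);w=(r.inv()*Rt).as_rotvec()
    for f in fr:
        rr=r*R.from_rotvec(w*f);pp=p+r.apply(d*f);O,x,z=keyworld(par,pp,rr)
        print(round(f,2),pp.round(3),"O",O.round(3),"st",(O+.049*x).round(3),"lt",(O-.133*z).round(3))
E
python3 - <<'E'
from h import *
par=(.065,70)
P,Rt=target((.458,-.1247),19,.17,par);inc(P,Rt);path(P,Rt,np.linspace(0,1,11),par)
E
```

```text
t [-0.0608 -0.0539 -0.0323] a [-77.39  60.69 -24.9 ] joints [ 0.251  0.666 -0.129  1.538 -0.965 -0.722] time 6.0
0.0 [ 0.454 -0.151  0.16 ] O [ 0.457 -0.139  0.233] st [ 0.448 -0.187  0.229] lt [ 0.458 -0.129  0.1  ]
0.1 [ 0.461 -0.146  0.16 ] O [ 0.457 -0.143  0.233] st [ 0.445 -0.189  0.223] lt [ 0.473 -0.118  0.103]
0.2 [ 0.468 -0.141  0.159] O [ 0.457 -0.146  0.231] st [ 0.442 -0.189  0.214] lt [ 0.488 -0.108  0.108]
0.3 [ 0.476 -0.136  0.158] O [ 0.456 -0.148  0.228] st [ 0.44  -0.188  0.204] lt [ 0.503 -0.1    0.113]
0.4 [ 0.483 -0.131  0.157] O [ 0.455 -0.149  0.223] st [ 0.438 -0.184  0.193] lt [ 0.518 -0.093  0.12 ]
0.5 [ 0.49  -0.126  0.156] O [ 0.454 -0.149  0.217] st [ 0.438 -0.179  0.181] lt [ 0.532 -0.087  0.128]
0.6 [ 0.497 -0.121  0.156] O [ 0.453 -0.147  0.209] st [ 0.439 -0.171  0.169] lt [ 0.544 -0.083  0.136]
0.7 [ 0.504 -0.116  0.155] O [ 0.453 -0.144  0.2  ] st [ 0.441 -0.162  0.156] lt [ 0.556 -0.081  0.145]
0.8 [ 0.511 -0.111  0.154] O [ 0.454 -0.139  0.191] st [ 0.445 -0.151  0.144] lt [ 0.567 -0.08   0.154]
0.9 [ 0.518 -0.106  0.153] O [ 0.455 -0.133  0.18 ] st [ 0.45  -0.139  0.132] lt [ 0.576 -0.08   0.162]
1.0 [ 0.526 -0.101  0.152] O [ 0.458 -0.125  0.17 ] st [ 0.458 -0.125  0.121] lt [ 0.584 -0.081  0.17 ]
```

Request:
play_rows --increments '[{"ax": -7,"ay": 5.5,"az": -2.2,"tx": -0.0055,"ty": -0.0049,"tz": -0.0029,"jaw": 1},{"ax": -14,"ay": 10.9,"az": -4.5,"tx": -0.011,"ty": -0.0097,"tz": -0.0058,"jaw": 1},{"ax": -21,"ay": 16.4,"az": -6.7,"tx": -0.0164,"ty": -0.0146,"tz": -0.0087,"jaw": 1},{"ax": -27.9,"ay": 21.8,"az": -9,"tx": -0.0219,"ty": -0.0194,"tz": -0.0116,"jaw": 1},{"ax": -34.9,"ay": 27.3,"az": -11.2,"tx": -0.0274,"ty": -0.0243,"tz": -0.0145,"jaw": 1},{"ax": -41.9,"ay": 32.8,"az": -13.4,"tx": -0.0328,"ty": -0.0291,"tz": -0.0174,"jaw": 1},{"ax": -48.8,"ay": 38.2,"az": -15.7,"tx": -0.0383,"ty": -0.034,"tz": -0.0203,"jaw": 1},{"ax": -55.7,"ay": 43.7,"az": -17.9,"tx": -0.0438,"ty": -0.0388,"tz": -0.0233,"jaw": 1}]'

```text
time: 7.0
position: [0.5057, -0.1153, 0.1543]
ee_rot: [-0.371, -0.58, 0.666, 0.286]
ft_force: [-0.0, -0.1, -2.3]
opening: 0.013
```

Run:
```python
from h import *
par=(.065,70);p,r,s=st();print(p,s['ft_force'],s['opening'])
P,Rt=target((.458,-.1247),19,.17,par);inc(P,Rt)
```

```text
[ 0.50573482 -0.11526188  0.15425289] [-0.04856074 -0.06172249 -2.31578191] 0.013001241572932885
t [ 0.0004  0.0005 -0.0242] a [-21.51  16.86  -6.91] joints [-0.13   0.212 -0.245  1.043 -0.156 -0.735] time 7.0
```

Request:
play_rows --increments '[{"ax": -6,"ay": 4.7,"az": -1.9,"tx": 0.0001,"ty": 0.0001,"tz": -0.0068,"jaw": 1},{"ax": -12,"ay": 9.4,"az": -3.8,"tx": 0.0002,"ty": 0.0003,"tz": -0.0136,"jaw": 1},{"ax": -17.5,"ay": 13.7,"az": -5.6,"tx": 0.0003,"ty": 0.0004,"tz": -0.0197,"jaw": 1},{"ax": -20.5,"ay": 16.1,"az": -6.6,"tx": 0.0004,"ty": 0.0005,"tz": -0.0231,"jaw": 1},{"ax": -21.5,"ay": 16.9,"az": -6.9,"tx": 0.0004,"ty": 0.0005,"tz": -0.0242,"jaw": 1},{"ax": -21.5,"ay": 16.9,"az": -6.9,"tx": 0.0004,"ty": 0.0005,"tz": -0.0242,"jaw": 1},{"ax": -21.5,"ay": 16.9,"az": -6.9,"tx": 0.0004,"ty": 0.0005,"tz": -0.0242,"jaw": 1},{"ax": -21.5,"ay": 16.9,"az": -6.9,"tx": 0.0004,"ty": 0.0005,"tz": -0.0242,"jaw": 1}]'

```text
time: 8.0
position: [0.5256, -0.1014, 0.1526]
ee_rot: [0.475, 0.666, -0.469, -0.333]
ft_force: [0.1, 0.9, -2.7]
opening: 0.0128
```

Run:
```python
from h import *
par=(.065,70);p,r,s=st();print(p,s['ft_force'],s['opening'],s['joint_positions'].round(2))
P,Rt=target((.458,-.1247),19,.17,par);inc(P,Rt)
O,x,z=keyworld(par,p,r);pl=[[O+.049*x,O,O-.133*z],[(.458,-.1247,.037),(.458,-.1247,.087)]]
cs=[cam(n) for n in("scene","side","wrist")]
for c in cs: print(proj(c,pl[0]).round(1).tolist(),proj(c,pl[1]).round(1).tolist())
A=overlay(cs[0],(140,170,80,75),8,pl,"oa3");B=overlay(cs[1],(240,225,80,75),8,pl,"ob3")
overlay(cs[2],(150,150,220,180),3,pl,"ow3")
```

```text
[ 0.5255655  -0.10136551  0.15264874] [ 0.13937027  0.88271089 -2.74835933] 0.012802811108354373 [-0.31  0.07 -0.47  0.75  0.2  -0.61]
t [-0.0001  0.0002  0.0002] a [-0.22  0.18 -0.1 ] joints [-0.309  0.072 -0.465  0.751  0.202 -0.615] time 8.0
[[169.9, 204.6], [166.7, 193.2], [197.2, 223.8]] [[175.1, 222.3], [172.1, 212.1]]
[[273.3, 271.7], [273.6, 260.3], [306.2, 225.3]] [[272.7, 289.2], [273.0, 279.1]]
[[258.2, 105.5], [259.0, 156.1], [257.9, 331.1]] [[258.2, 66.6], [258.4, 85.4]]
```

View pics/oa3.png

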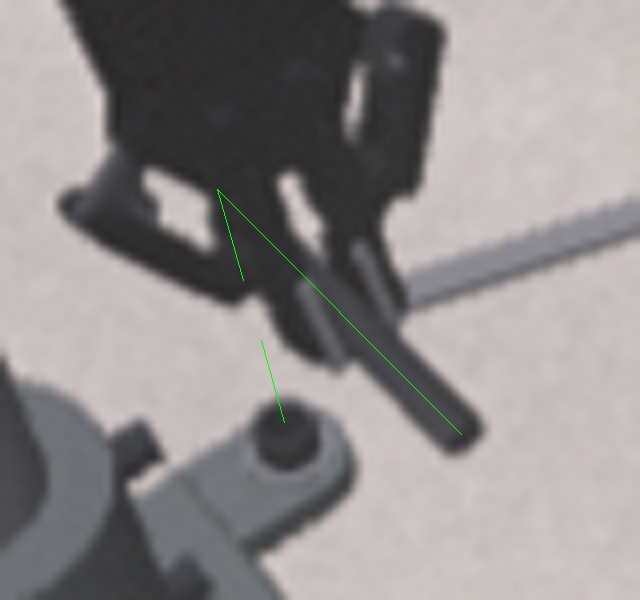

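View pics/ob3.png

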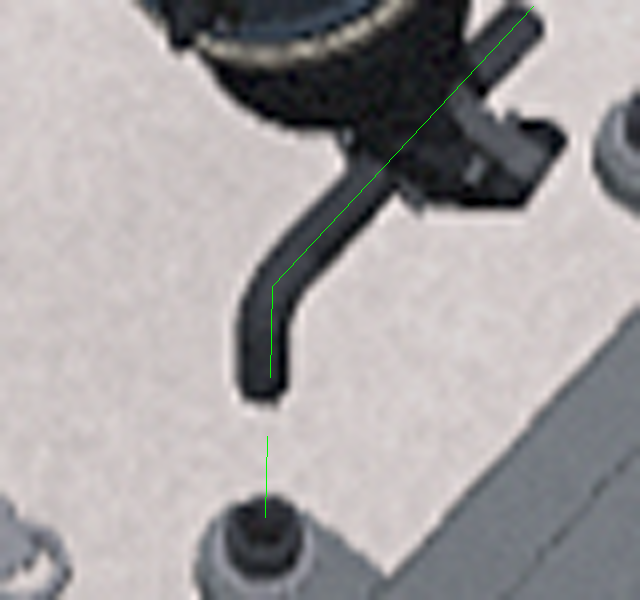

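View pics/ow3.png

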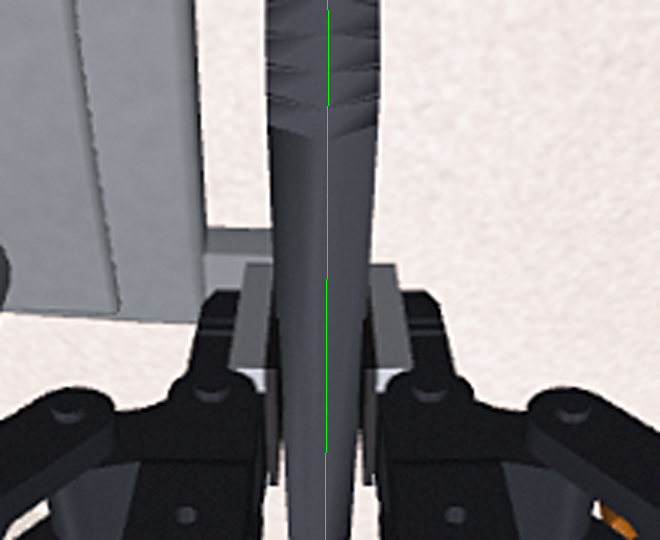

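Run:
```python
from h import *
par=(.065,70)
for oz in (.100,.090,.064):
    P,Rt=target((.458,-.1247),19,oz,par);inc(P,Rt)
```

```text
t [0.0001 0.0661 0.0237] a [-0.21  0.15 -0.1 ] joints [-0.31   0.072 -0.466  0.751  0.203 -0.615] time 8.15
t [0.0002 0.0755 0.0271] a [-0.21  0.15 -0.1 ] joints [-0.31   0.072 -0.466  0.751  0.203 -0.615] time 8.15
t [0.0002 0.1    0.0359] a [-0.21  0.15 -0.1 ] joints [-0.31   0.072 -0.466  0.751  0.203 -0.615] time 8.15
```

Request:
play_rows --increments '[{"ax": -0.2,"ay": 0.1,"az": -0.1,"tx": 0.0001,"ty": 0.013,"tz": 0.0047,"jaw": 1},{"ax": -0.2,"ay": 0.1,"az": -0.1,"tx": 0.0001,"ty": 0.028,"tz": 0.01,"jaw": 1},{"ax": -0.2,"ay": 0.1,"az": -0.1,"tx": 0.0001,"ty": 0.043,"tz": 0.0154,"jaw": 1},{"ax": -0.2,"ay": 0.1,"az": -0.1,"tx": 0.0001,"ty": 0.056,"tz": 0.02,"jaw": 1},{"ax": -0.2,"ay": 0.1,"az": -0.1,"tx": 0.0001,"ty": 0.064,"tz": 0.0229,"jaw": 1},{"ax": -0.2,"ay": 0.1,"az": -0.1,"tx": 0.0001,"ty": 0.067,"tz": 0.024,"jaw": 1},{"ax": -0.2,"ay": 0.1,"az": -0.1,"tx": 0.0001,"ty": 0.067,"tz": 0.024,"jaw": 1},{"ax": -0.2,"ay": 0.1,"az": -0.1,"tx": 0.0001,"ty": 0.067,"tz": 0.024,"jaw": 1}]'

```text
time: 9.15
position: [0.5258, -0.1017, 0.082]
ee_rot: [0.476, 0.667, -0.467, -0.333]
ft_force: [-0.2, 0.1, -1.2]
opening: 0.0128
```

Run:
```python
from h import *
par=(.065,70);p,r,s=st();print(p,s['ft_force'],s['torque'])
O,x,z=keyworld(par,p,r);print(O,x,z);pl=[[O+.049*x,O,O-.133*z]]
cs=[cam(n) for n in("scene","side","wrist")]
crop(cs[0],"oa4",145,190,60,50,12);crop(cs[1],"ob4",245,250,60,50,12)
crop(cs[2],"ow4",180,50,160,120,5)
P,Rt=target((.458,-.1247),19,.064,par);inc(P,Rt)
```

```text
[ 0.52578249 -0.10170022  0.08197362] [-0.1936719   0.08913836 -1.24979418] [-0.12899491  0.41724651 -0.01942042]
[ 0.45827213 -0.12496803  0.09949792] [ 8.48069514e-04 -3.99528071e-04 -9.99999561e-01] [-9.45370455e-01 -3.25997320e-01 -6.71495077e-04]
t [0.0003 0.0332 0.0122] a [ 0.03  0.04 -0.02] joints [-0.312  0.141 -0.587  0.558  0.207 -0.615] time 9.3
```

View pics/oa4.png

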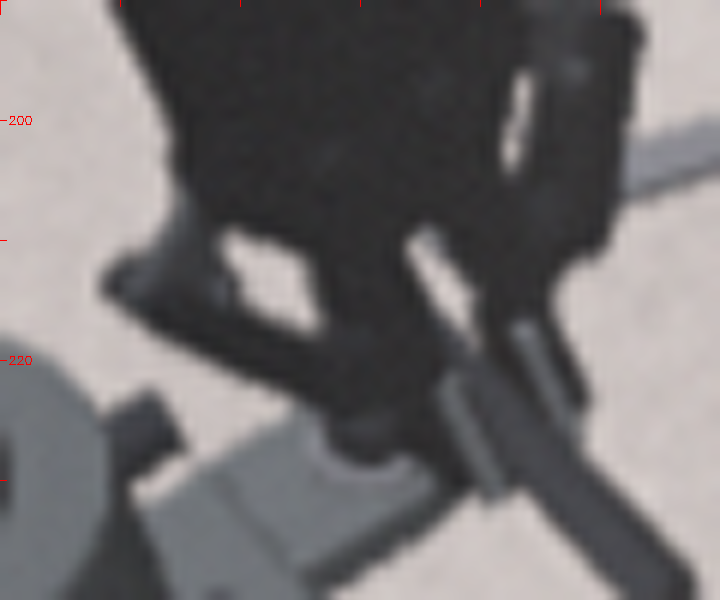

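View pics/ob4.png

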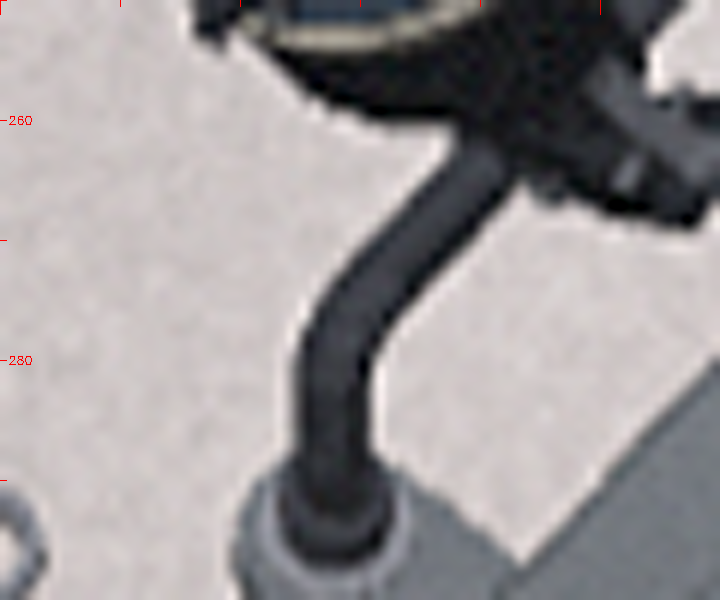

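View pics/ow4.png

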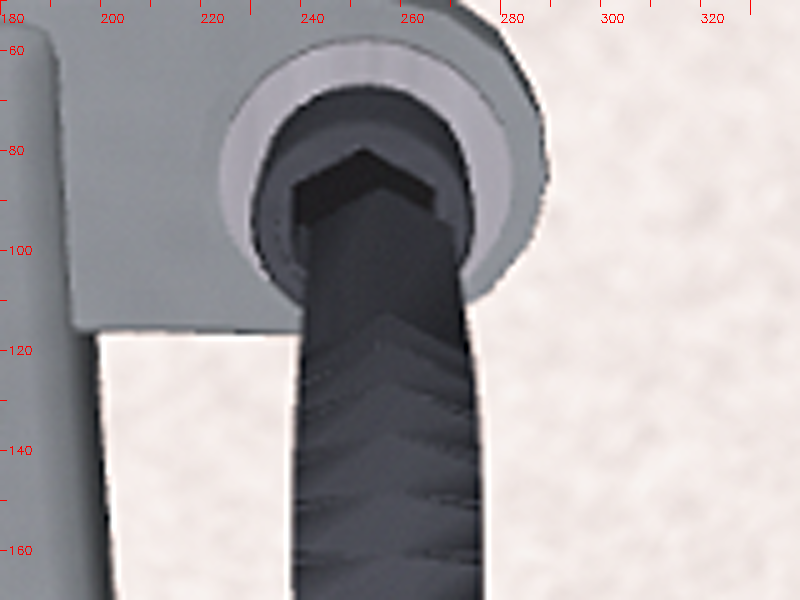

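```bash
cat > hexfit.py <<'E'
from h import *
from scipy.optimize import least_squares
def hexfit(c,pts,z,rad,ax0,g):
    # pts in order: far-left, far, far-right corners (angles ax+60, ax, ax-60)
    def f(v):
        P=[(v[0]+rad*np.cos(v[2]+k*np.pi/3),v[1]+rad*np.sin(v[2]+k*np.pi/3),z) for k in (-1,0,1)]
        return (proj(c,P)-pts).ravel()
    best=None
    for sgn in (1,-1):
        pp=pts if sgn==1 else pts[::-1]
        def f(v,pp=np.array(pp)):
            P=[(v[0]+rad*np.cos(v[2]+k*np.pi/3),v[1]+rad*np.sin(v[2]+k*np.pi/3),z) for k in (-1,0,1)]
            return (proj(c,P)-pp).ravel()
        s=least_squares(f,[g[0],g[1],ax0])
        if best is None or s.cost<best.cost: best=s
    return best.x,best.fun.round(1)
E
python3 - <<'E'
from hexfit import *
c=cam("wrist");p,r,s=st()
ax=np.radians(199)
print(c['xyz'],p)
for z,rad,pts in((.037,.00855,[(238.5,87),(252.5,80),(267,88)]),(.037,.0095,[(238.5,87),(252.5,80),(267,88)]),(.0505,.00808,[(242,94.5),(255.5,87.5),(270,95)])):
    v,fn=hexfit(c,pts,z,rad,ax,(.458,-.125));print(v[:2].round(4),np.degrees(v[2]),fn)
print(r.as_matrix()[:,0])
print(proj(c,[(.458,-.125,.037),(.458,-.125,.0505)]))
E
```

```text
[ 0.40858564 -0.14286525  0.1882702 ] [ 0.52561561 -0.10166097  0.08174557]
[ 0.4585 -0.1281] 197.10639495866502 [-0.2 -0.   0.3 -0.2 -0.1  0.2]
[ 0.4591 -0.1279] 197.09807234619132 [ 1.3  0.4  0.3 -0.7 -1.6  0.5]
[ 0.4572 -0.1266] 198.4226422761513 [ 0.3  0.1  0.4 -0.5 -0.7  0.4]
[-3.25987094e-01  9.45374100e-01 -4.75172994e-04]
[[258.19493175  96.07367846]
 [258.31827659 105.00634916]]
```

Run:
```python
from h import *
p,r,s=st()
for d in ((.0012,-.0015,-.008),(.0012,-.0015,-.035)): print(r.inv().apply(d).round(5))
```

```text
[-0.00181  0.00774  0.00213]
[-0.00179  0.03311  0.01138]
```

Request:
play_rows --increments '[{"ax": 0,"ay": 0,"az": 0,"tx": -0.0009,"ty": 0.001,"tz": 0.0002,"jaw": 1},{"ax": 0,"ay": 0,"az": 0,"tx": -0.0018,"ty": 0.004,"tz": 0.001,"jaw": 1},{"ax": 0,"ay": 0,"az": 0,"tx": -0.0018,"ty": 0.0077,"tz": 0.0021,"jaw": 1},{"ax": 0,"ay": 0,"az": 0,"tx": -0.0018,"ty": 0.0077,"tz": 0.0021,"jaw": 1},{"ax": 0,"ay": 0,"az": 0,"tx": -0.0018,"ty": 0.0077,"tz": 0.0021,"jaw": 1},{"ax": 0,"ay": 0,"az": 0,"tx": -0.0018,"ty": 0.0077,"tz": 0.0021,"jaw": 1},{"ax": 0,"ay": 0,"az": 0,"tx": -0.0018,"ty": 0.0077,"tz": 0.0021,"jaw": 1},{"ax": 0,"ay": 0,"az": 0,"tx": -0.0018,"ty": 0.0077,"tz": 0.0021,"jaw": 1}]'

```text
time: 10.35
position: [0.5267, -0.1031, 0.0736]
ee_rot: [0.476, 0.667, -0.467, -0.333]
ft_force: [-0.2, -0.9, -2.0]
opening: 0.0129
```

Run:
```python
from h import *
par=(.065,70);p,r,s=st();print(p,s['ft_force'],s['torque'])
O,x,z=keyworld(par,p,r);print(O,x)
c=cam("wrist");crop(c,"ow5",215,55,80,60,10)
```

```text
[ 0.52674092 -0.10310719  0.07360898] [-0.15130115 -0.91739181 -1.9767365 ] [-0.14466029  0.36381266 -0.00095251]
[ 0.45924078 -0.12637998  0.09116599] [ 3.08826461e-04 -2.40686607e-04 -9.99999923e-01]
```

View pics/ow5.png

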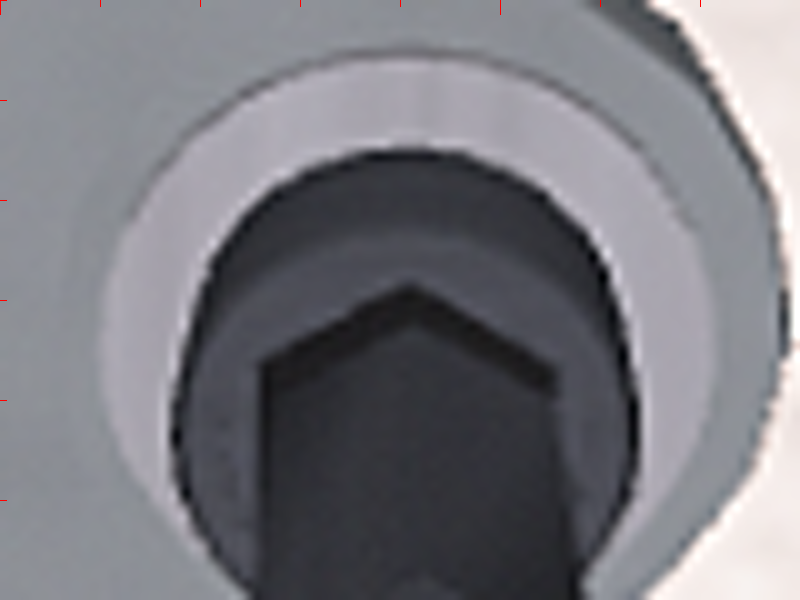

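Request:
play_rows --increments '[{"ax": 0,"ay": 0,"az": 0,"tx": 0,"ty": 0.0019,"tz": 0.0007,"jaw": 1},{"ax": 0,"ay": 0,"az": 0,"tx": 0,"ty": 0.0038,"tz": 0.0014,"jaw": 1},{"ax": 0,"ay": 0,"az": 0,"tx": 0,"ty": 0.0056,"tz": 0.002,"jaw": 1},{"ax": 0,"ay": 0,"az": 0,"tx": 0,"ty": 0.0075,"tz": 0.0027,"jaw": 1},{"ax": 0,"ay": 0,"az": 0,"tx": 0,"ty": 0.0094,"tz": 0.0034,"jaw": 1},{"ax": 0,"ay": 0,"az": 0,"tx": 0,"ty": 0.0113,"tz": 0.0041,"jaw": 1},{"ax": 0,"ay": 0,"az": 0,"tx": 0,"ty": 0.0113,"tz": 0.0041,"jaw": 1},{"ax": 0,"ay": 0,"az": 0,"tx": 0,"ty": 0.0113,"tz": 0.0041,"jaw": 1}]'

```text
time: 11.4
position: [0.5265, -0.1031, 0.0614]
ee_rot: [0.476, 0.667, -0.467, -0.333]
ft_force: [-0.8, -0.3, -2.7]
opening: 0.0129
```

Run:
```python
from h import *
par=(.065,70);p,r,s=st();print(p,s['ft_force'],s['torque'])
O,x,z=keyworld(par,p,r);print(O,x)
c=cam("wrist");crop(c,"ow6",205,50,100,75,8)
```

```text
[ 0.52654233 -0.10309289  0.06140769] [-0.76985353 -0.26121215 -2.74693416] [-0.46212088  0.58798696 -0.01935731]
[ 0.45904824 -0.12636047  0.07899487] [-1.54516284e-04 -1.93171461e-04 -9.99999969e-01]
```

View pics/ow6.png

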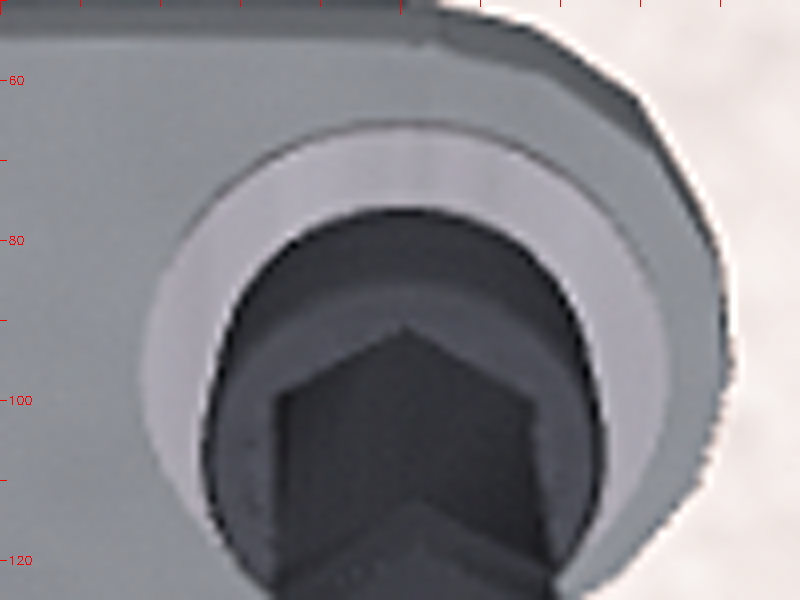

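Request:
play_rows --increments '[{"ax": 0,"ay": 0,"az": 0,"tx": 0,"ty": 0.0024,"tz": 0.0009,"jaw": 1},{"ax": 0,"ay": 0,"az": 0,"tx": 0,"ty": 0.0047,"tz": 0.0017,"jaw": 1},{"ax": 0,"ay": 0,"az": 0,"tx": 0,"ty": 0.007,"tz": 0.0026,"jaw": 1},{"ax": 0,"ay": 0,"az": 0,"tx": 0,"ty": 0.0092,"tz": 0.0034,"jaw": 1},{"ax": 0,"ay": 0,"az": 0,"tx": 0,"ty": 0.0113,"tz": 0.0041,"jaw": 1},{"ax": 0,"ay": 0,"az": 0,"tx": 0,"ty": 0.0132,"tz": 0.0048,"jaw": 1},{"ax": 0,"ay": 0,"az": 0,"tx": 0,"ty": 0.0132,"tz": 0.0048,"jaw": 1},{"ax": 0,"ay": 0,"az": 0,"tx": 0,"ty": 0.0132,"tz": 0.0048,"jaw": 1}]'

```text
time: 12.45
position: [0.5276, -0.1031, 0.0483]
ee_rot: [0.476, 0.667, -0.467, -0.332]
ft_force: [-0.9, -0.3, 6.4]
opening: 0.0126
```

Run:
```python
from h import *
par=(.065,70);p,r,s=st();print(p,s['ft_force'],s['torque'])
O,x,z=keyworld(par,p,r);print(O,x)
```

```text
[ 0.52764726 -0.10311558  0.04826591] [-0.87020666 -0.34507794  6.43891023] [-0.13320911  0.41079305  0.0635859 ]
[ 0.46011988 -0.12640406  0.06569697] [ 2.15318193e-03 -1.78798748e-04 -9.99997666e-01]
```

Request:
play_rows --increments '[{"ax": 0,"ay": 0,"az": 0,"tx": 0,"ty": 0.0005,"tz": 0.0002,"jaw": 1},{"ax": 0,"ay": 0,"az": 0,"tx": 0,"ty": 0.001,"tz": 0.0004,"jaw": 1},{"ax": 0,"ay": 0,"az": 0,"tx": 0,"ty": 0.0014,"tz": 0.0005,"jaw": 1},{"ax": 0,"ay": 0,"az": 0,"tx": 0,"ty": 0.0019,"tz": 0.0007,"jaw": 1},{"ax": 0,"ay": 0,"az": 0,"tx": 0,"ty": 0.0019,"tz": 0.0007,"jaw": 1},{"ax": 0,"ay": 0,"az": 0,"tx": 0,"ty": 0.0019,"tz": 0.0007,"jaw": 1},{"ax": 0,"ay": 0,"az": 0,"tx": 0,"ty": 0.0019,"tz": 0.0007,"jaw": 1},{"ax": 0,"ay": 0,"az": 0,"tx": 0,"ty": 0.0019,"tz": 0.0007,"jaw": 1}]'

```text
time: 13.45
position: [0.5284, -0.1031, 0.0468]
ee_rot: [0.476, 0.668, -0.466, -0.332]
ft_force: [1.5, 1.1, 11.1]
opening: 0.0128
```

Run:
```python
from h import *
par=(.065,70);p,r,s=st();print(p,s['ft_force'],s['torque'])
O,x,z=keyworld(par,p,r);print(O,x)
c=cam("wrist");crop(c,"ow7",205,60,100,75,8)
b=cam("side");crop(b,"ob7",245,250,60,50,12)
```

```text
[ 0.52837005 -0.10312425  0.04679494] [ 1.47360482  1.08237664 11.09402297] [ 0.20754915 -0.11990041 -0.0022468 ]
[ 0.46082254 -0.1264292   0.06412568] [ 3.62925274e-03 -1.51124403e-04 -9.99993403e-01]
```

View pics/ow7.png

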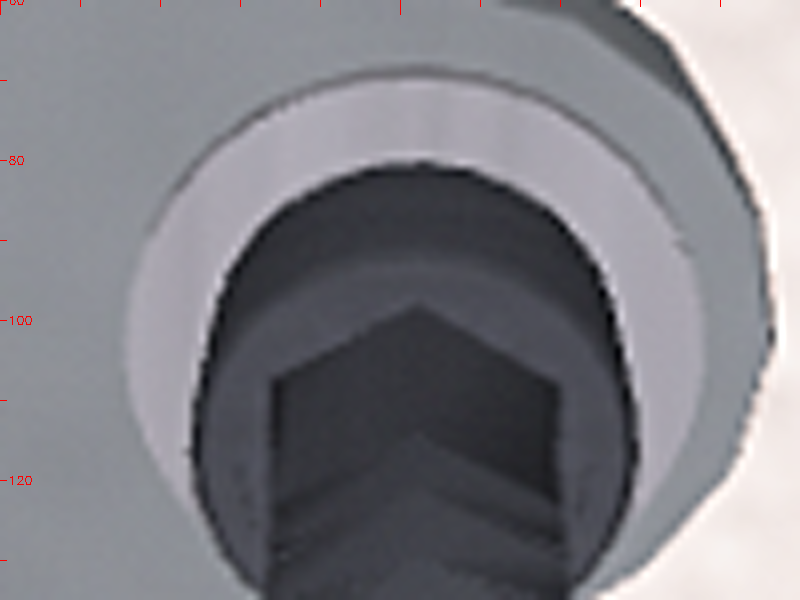

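View pics/ob7.png

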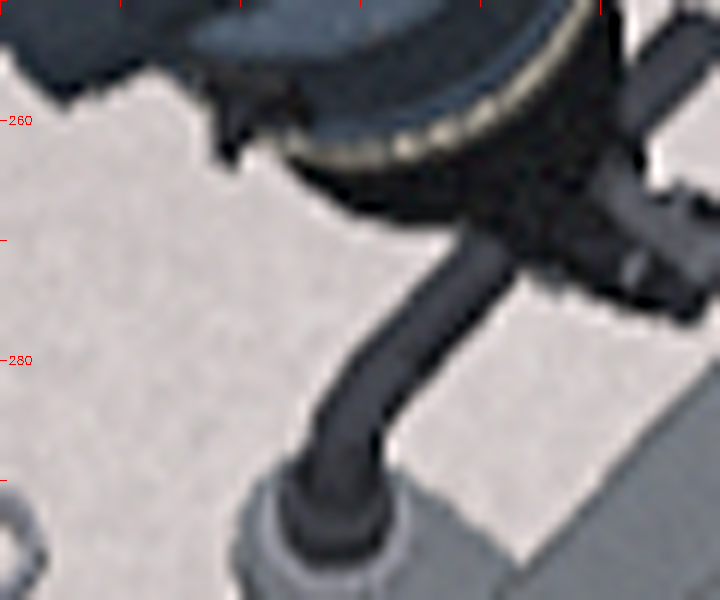

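```bash
cat >> h.py <<'E'
def arc(C,angs,pc,rc,extra=(0,0,0)):
    for a in angs:
        Rz=R.from_rotvec([0,0,np.radians(a)])
        d=np.array([C[0],C[1],pc[2]])+Rz.apply(pc-np.array([C[0],C[1],pc[2]]))-pc
        d=rc.inv().apply(d); w=rc.inv().apply([0,0,a])
        print(a,"a",w.round(2),"t",d.round(4))
E
python3 - <<'E'
from h import *
_,rc=target((.458,-.1247),19,.064,(.065,70))
pc=np.array([.5265,-.1031,.0453])
arc((.4587,-.1262),[3,6,9,12,15,18,21,24],pc,rc)
_,r,_=st();print((rc.inv()*r).as_rotvec(degrees=True))
E
```

```text
3 a [ 0.   -2.82 -1.03] t [ 0.0037 -0.      0.0001]
6 a [ 0.   -5.64 -2.05] t [ 0.0075 -0.0001  0.0003]
9 a [ 0.   -8.46 -3.08] t [ 0.0112 -0.0003  0.0008]
12 a [  0.   -11.28  -4.1 ] t [ 0.0149 -0.0005  0.0014]
15 a [  0.   -14.1   -5.13] t [ 0.0185 -0.0008  0.0022]
18 a [  0.   -16.91  -6.16] t [ 0.0221 -0.0012  0.0032]
21 a [  0.   -19.73  -7.18] t [ 0.0257 -0.0016  0.0044]
24 a [  0.   -22.55  -8.21] t [ 0.0292 -0.0021  0.0057]
[-0.19782365 -0.07924449  0.05205446]
```

Request:
play_rows --increments '[{"ax": 0,"ay": -2.8,"az": -1,"tx": 0.0037,"ty": 0,"tz": 0.0001,"jaw": 1},{"ax": 0,"ay": -5.6,"az": -2.1,"tx": 0.0075,"ty": -0.0001,"tz": 0.0003,"jaw": 1},{"ax": 0,"ay": -8.5,"az": -3.1,"tx": 0.0112,"ty": -0.0003,"tz": 0.0008,"jaw": 1},{"ax": 0,"ay": -11.3,"az": -4.1,"tx": 0.0149,"ty": -0.0005,"tz": 0.0014,"jaw": 1},{"ax": 0,"ay": -14.1,"az": -5.1,"tx": 0.0185,"ty": -0.0008,"tz": 0.0022,"jaw": 1},{"ax": 0,"ay": -16.9,"az": -6.2,"tx": 0.0221,"ty": -0.0012,"tz": 0.0032,"jaw": 1},{"ax": 0,"ay": -19.7,"az": -7.2,"tx": 0.0257,"ty": -0.0016,"tz": 0.0044,"jaw": 1},{"ax": 0,"ay": -22.6,"az": -8.2,"tx": 0.0292,"ty": -0.0021,"tz": 0.0057,"jaw": 1}]'

```text
time: 14.55
position: [0.513, -0.0778, 0.0467]
ee_rot: [0.327, 0.752, -0.526, -0.227]
ft_force: [2.2, -0.4, 10.5]
opening: 0.0124
```

Run:
```python
from h import *
par=(.065,70);p,r,s=st();print(p,s['ft_force'],s['torque'],s['joint_positions'].round(2))
O,x,z=keyworld(par,p,r);print(O,x,np.degrees(np.arctan2(-z[1],-z[0])))
c=cam("wrist","w8");crop(c,"ow8",205,60,100,75,8)
```

```text
[ 0.51302161 -0.07775027  0.04670265] [ 2.22894486 -0.44569439 10.46886491] [-0.17540348 -0.19904457 -0.77017509] [-0.34  0.24 -0.56  0.6   0.31 -1.06]
[ 0.46085687 -0.12655248  0.06411888] [ 3.75266482e-03 -8.11449898e-04 -9.99992630e-01] 43.137079631275284
```

View pics/w8.png

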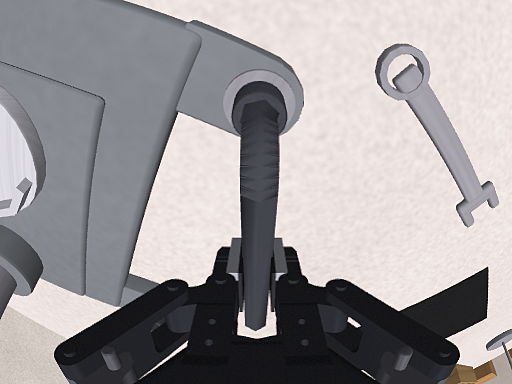

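View pics/ow8.png

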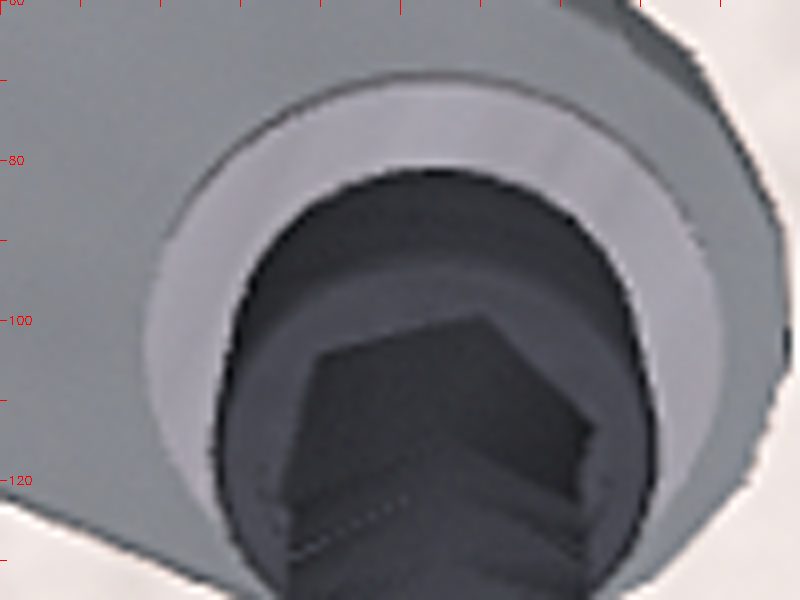

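Request:
play_rows --increments '[{"ax": 0,"ay": -2.8,"az": -1,"tx": 0.0037,"ty": 0,"tz": 0.0001,"jaw": 1},{"ax": 0,"ay": -5.6,"az": -2.1,"tx": 0.0075,"ty": -0.0001,"tz": 0.0003,"jaw": 1},{"ax": 0,"ay": -8.5,"az": -3.1,"tx": 0.0112,"ty": -0.0003,"tz": 0.0008,"jaw": 1},{"ax": 0,"ay": -11.3,"az": -4.1,"tx": 0.0149,"ty": -0.0005,"tz": 0.0014,"jaw": 1},{"ax": 0,"ay": -14.1,"az": -5.1,"tx": 0.0185,"ty": -0.0008,"tz": 0.0022,"jaw": 1},{"ax": 0,"ay": -16.9,"az": -6.2,"tx": 0.0221,"ty": -0.0012,"tz": 0.0032,"jaw": 1},{"ax": 0,"ay": -19.7,"az": -7.2,"tx": 0.0257,"ty": -0.0016,"tz": 0.0044,"jaw": 1},{"ax": 0,"ay": -22.6,"az": -8.2,"tx": 0.0292,"ty": -0.0021,"tz": 0.0057,"jaw": 1}]'

```text
time: 15.6
position: [0.4884, -0.06, 0.0466]
ee_rot: [0.163, 0.803, -0.562, -0.112]
ft_force: [0.9, 3.3, 12.1]
opening: 0.0126
```

```bash
cat > chk.py <<'E'
from h import *
import sys
par=(.065,70);p,r,s=st();print(p,s['ft_force'],s['torque'],s['joint_positions'].round(2),s['opening'])
O,x,z=keyworld(par,p,r);print(O,x,np.degrees(np.arctan2(-z[1],-z[0])))
c=cam("wrist",sys.argv[1]+"f");crop(c,sys.argv[1],205,60,100,75,8);print(s['time'])
E
python3 chk.py ow9
```

```text
[ 0.488414   -0.06001095  0.04661335] [ 0.92527527  3.29650051 12.10395005] [ 0.62017517 -0.11888504 -0.8260639 ] [-0.34  0.3  -0.47  0.78  0.35 -1.51] 0.012592166183683577
[ 0.4606664  -0.12582654  0.06406386] [ 3.81838639e-03  2.41973523e-04 -9.99992681e-01] 67.18819340995415
15.6
```

View pics/ow9.png

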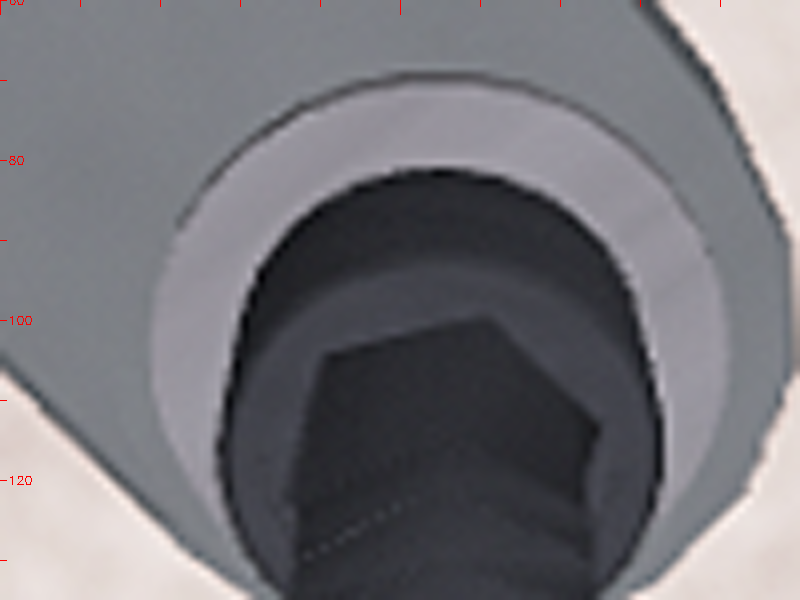

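Request:
play_rows --increments '[{"ax": 0,"ay": -2.8,"az": -1,"tx": 0.0037,"ty": 0,"tz": 0.0001,"jaw": 1},{"ax": 0,"ay": -5.6,"az": -2.1,"tx": 0.0075,"ty": -0.0001,"tz": 0.0003,"jaw": 1},{"ax": 0,"ay": -8.5,"az": -3.1,"tx": 0.0112,"ty": -0.0003,"tz": 0.0008,"jaw": 1},{"ax": 0,"ay": -11.3,"az": -4.1,"tx": 0.0149,"ty": -0.0005,"tz": 0.0014,"jaw": 1},{"ax": 0,"ay": -14.1,"az": -5.1,"tx": 0.0185,"ty": -0.0008,"tz": 0.0022,"jaw": 1},{"ax": 0,"ay": -16.9,"az": -6.2,"tx": 0.0221,"ty": -0.0012,"tz": 0.0032,"jaw": 1},{"ax": 0,"ay": -19.7,"az": -7.2,"tx": 0.0257,"ty": -0.0016,"tz": 0.0044,"jaw": 1},{"ax": 0,"ay": -22.6,"az": -8.2,"tx": 0.0292,"ty": -0.0021,"tz": 0.0057,"jaw": 1}]'

```text
time: 16.65
position: [0.4587, -0.0536, 0.0464]
ee_rot: [-0.008, 0.82, -0.573, 0.008]
ft_force: [0.2, 7.8, 11.6]
opening: 0.0127
```

```bash
python3 chk.py ow10
```

```text
[ 0.45865816 -0.05355796  0.04640672] [ 0.16739522  7.82956851 11.56472841] [ 1.61457132 -0.07046989 -0.78495865] [-0.34  0.36 -0.38  0.95  0.33 -1.95] 0.012668964412647053
[ 0.46012922 -0.1249666   0.06386478] [ 0.0033483   0.00166981 -0.999993  ] 91.22784815198386
16.65
```

View pics/ow10.png

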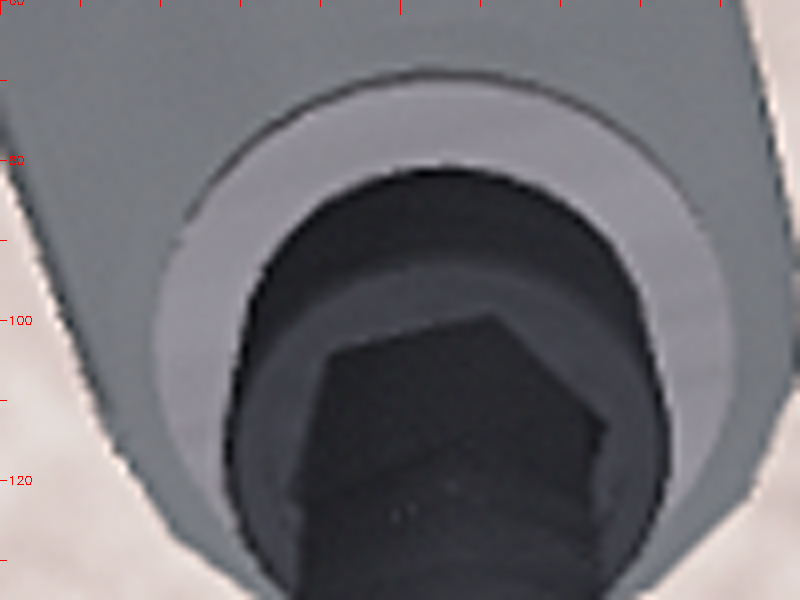

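Now measure the socket hexagon's angle from this and the earlier views.

Run:
```python
from hexfit import *
c=cam("wrist");p,r,s=st()
v,fn=hexfit(c,[(246.3,103.8),(266,99.5),(280.8,113.2)],.037,.00855,np.radians(199+60),(.459,-.127));print(v[:2],np.degrees(v[2]),fn)
v,fn=hexfit(c,[(246.3,103.8),(266,99.5),(280.8,113.2)],.037,.00855,np.radians(199+90),(.459,-.127));print(v[:2],np.degrees(v[2]),fn)
```

```text
[ 0.45846583 -0.12841184] 255.59260849001498 [-0.3 -0.1  0.4 -0.2 -0.2  0.2]
[ 0.45846583 -0.12841184] 255.59260839664185 [-0.3 -0.1  0.4 -0.2 -0.2  0.2]
```

Request:
play_rows --increments '[{"ax": 0,"ay": -2.8,"az": -1,"tx": 0.0037,"ty": 0,"tz": 0.0001,"jaw": 1},{"ax": 0,"ay": -5.6,"az": -2.1,"tx": 0.0075,"ty": -0.0001,"tz": 0.0003,"jaw": 1},{"ax": 0,"ay": -8.5,"az": -3.1,"tx": 0.0112,"ty": -0.0003,"tz": 0.0008,"jaw": 1},{"ax": 0,"ay": -8.5,"az": -3.1,"tx": 0.0112,"ty": -0.0003,"tz": 0.0008,"jaw": 1},{"ax": 0,"ay": -8.5,"az": -3.1,"tx": 0.0112,"ty": -0.0003,"tz": 0.0008,"jaw": 1},{"ax": 0,"ay": -8.5,"az": -3.1,"tx": 0.0112,"ty": -0.0003,"tz": 0.0008,"jaw": 1},{"ax": 0,"ay": -8.5,"az": -3.1,"tx": 0.0112,"ty": -0.0003,"tz": 0.0008,"jaw": 1},{"ax": 0,"ay": -8.5,"az": -3.1,"tx": 0.0112,"ty": -0.0003,"tz": 0.0008,"jaw": 1}]'

```text
time: 17.75
position: [0.4471, -0.0544, 0.0463]
ee_rot: [-0.072, 0.816, -0.571, 0.052]
ft_force: [-2.1, 9.7, 13.9]
opening: 0.0131
```

```bash
python3 chk.py ow11
```

```text
[ 0.44712702 -0.05441868  0.04628465] [-2.05585442  9.68426037 13.91705751] [ 1.94032024  0.45066812 -0.63244754] [-0.33  0.38 -0.35  1.01  0.31 -2.11] 0.013120368453635902
[ 0.4596979  -0.12472595  0.06374892] [ 0.00231917  0.00195162 -0.99999541] 100.1743545723522
17.75
```

View pics/ow11.png

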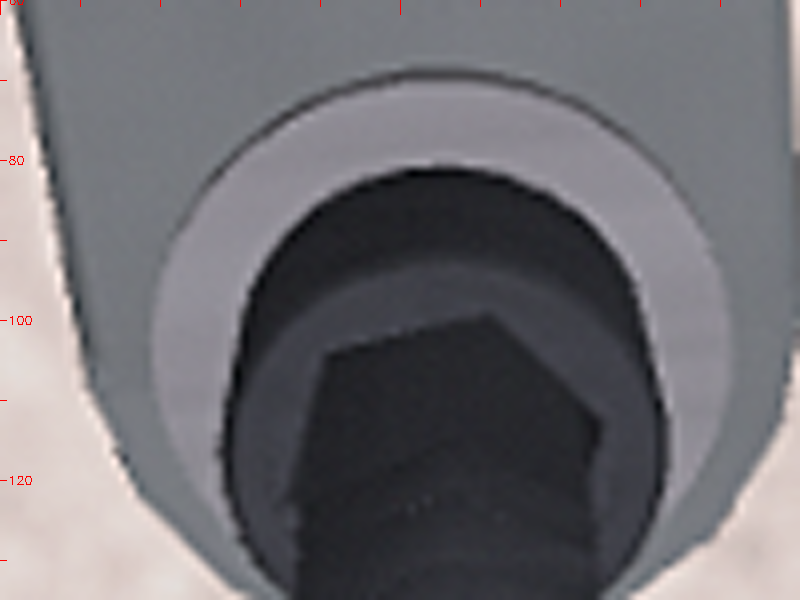

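Request:
play_rows --increments '[{"ax": 0,"ay": 2.8,"az": 1,"tx": -0.0037,"ty": -0.0005,"tz": -0.0006,"jaw": 1},{"ax": 0,"ay": 5.6,"az": 2.1,"tx": -0.0075,"ty": -0.0007,"tz": -0.001,"jaw": 1},{"ax": 0,"ay": 8.5,"az": 3.1,"tx": -0.0112,"ty": -0.0009,"tz": -0.0006,"jaw": 1},{"ax": 0,"ay": 8.5,"az": 3.1,"tx": -0.0112,"ty": -0.003,"tz": -0.0013,"jaw": 1},{"ax": 0,"ay": 8.5,"az": 3.1,"tx": -0.0112,"ty": -0.0065,"tz": -0.0026,"jaw": 1},{"ax": 0,"ay": 8.5,"az": 3.1,"tx": -0.0112,"ty": -0.0105,"tz": -0.0041,"jaw": 1},{"ax": 0,"ay": 8.5,"az": 3.1,"tx": -0.0112,"ty": -0.0145,"tz": -0.0055,"jaw": 1},{"ax": 0,"ay": 8.5,"az": 3.1,"tx": -0.0112,"ty": -0.0185,"tz": -0.007,"jaw": 1}]'

```text
time: 18.8
position: [0.4576, -0.0531, 0.0656]
ee_rot: [-0.008, 0.819, -0.574, 0.006]
ft_force: [0.2, 0.9, -2.3]
opening: 0.0129
```

```bash
python3 chk.py ow12
```

```text
[ 0.45758933 -0.05313509  0.06561969] [ 0.20460162  0.91723582 -2.33073509] [-0.39452338 -0.04282292  0.02550021] [-0.34  0.34 -0.36  1.    0.33 -1.95] 0.012939566581759212
[ 0.45902182 -0.12450962  0.08321982] [ 1.23368924e-03 -3.65722793e-04 -9.99999172e-01] 91.16706462913123
18.8
```

View pics/ow12.png

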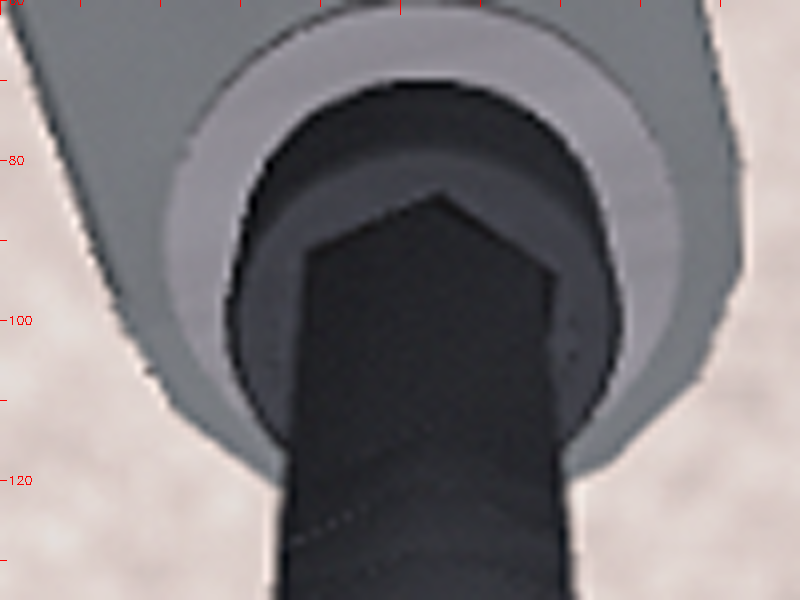

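```bash
cat >> h.py <<'E'
def stand(G0,phi,par,pitch=18.1,lean=0,lift=0,matz=.003):
    # key standing on both tips; G0 xy of grip point; lean deg toward tool +x about tip line
    f=np.radians(phi);q=np.radians(pitch);h=np.array([np.cos(f),np.sin(f),0]);k=np.array([0,0,1.])
    l=np.cos(q)*h-np.sin(q)*k; x=-np.sin(q)*h-np.cos(q)*k; z=-l
    Ok,xk,zk=keytool(*par);Kt=np.c_[xk,np.cross(zk,xk),zk];Kw=np.c_[x,np.cross(z,x),z]
    Rt=R.from_matrix(Kw@Kt.T)
    Oz=matz+.049*np.cos(q)+.0081*np.sin(q)
    O=np.array([0,0,Oz]); g=O+l*par[0]; O[:2]=np.array(G0)-g[:2]
    # lean about tip line (axis h at z=matz, through O xy): toward tool x = -y
    y=np.cross(z,x); ax=np.cross(k,-y)
    L=R.from_rotvec(ax*np.radians(lean)); piv=np.array([O[0],O[1],matz])
    P=O-Rt.apply(Ok); P=piv+L.apply(P-piv)+[0,0,lift]
    return P,L*Rt
E
python3 - <<'E'
from h import *
par=(.065,70)
print(stand((.548,.23),-14,par)); 
P,Rt=stand((.548,.23),-14,par,lift=.09);inc(P,Rt);path(P,Rt,[0,.2,.5,.8,1],par)
P,Rt=stand((.548,.23),-14,par,lean=6);print(P,Rt.as_matrix().round(2))
p,r,s=st();print(r.inv().apply([0,0,.08]))
E
```

```text
(array([0.54860159, 0.22985001, 0.01320806]), Rotation.from_matrix(array([[ 2.41921896e-01,  3.21703279e-02, -9.69762273e-01],
                            [ 9.70295726e-01, -8.02096360e-03,  2.41788891e-01],
                            [ 5.55111512e-17, -9.99450216e-01, -3.31551784e-02]])))
t [-0.0966  0.0613 -0.2769] a [ 12.77 103.59  19.94] joints [-0.337  0.336 -0.36   1.     0.326 -1.949] time 18.85
0 [ 0.458 -0.053  0.066] O [ 0.459 -0.125  0.084] st [ 0.459 -0.125  0.035] lt [0.457 0.008 0.084]
0.2 [0.476 0.003 0.074] O [ 0.453 -0.063  0.095] st [ 0.45  -0.065  0.046] lt [0.498 0.062 0.088]
0.5 [0.503 0.088 0.085] O [0.452 0.044 0.113] st [0.443 0.042 0.065] lt [0.553 0.128 0.092]
0.8 [0.53  0.173 0.096] O [0.467 0.164 0.131] st [0.454 0.165 0.084] lt [0.594 0.181 0.097]
1 [0.549 0.23  0.103] O [0.488 0.245 0.142] st [0.473 0.249 0.096] lt [0.611 0.214 0.101]
[0.54885972 0.23088535 0.01315214] [[ 0.24  0.01 -0.97]
 [ 0.96 -0.11  0.24]
 [-0.1  -0.99 -0.03]]
[-0.00014457 -0.07518949 -0.02732251]
```

Lift clear first.

Request:
play_rows --increments '[{"ax": 0,"ay": 0,"az": 0,"tx": 0,"ty": -0.005,"tz": -0.0018,"jaw": 1},{"ax": 0,"ay": 0,"az": 0,"tx": 0,"ty": -0.012,"tz": -0.0044,"jaw": 1},{"ax": 0,"ay": 0,"az": 0,"tx": 0,"ty": -0.021,"tz": -0.0076,"jaw": 1},{"ax": 0,"ay": 0,"az": 0,"tx": 0,"ty": -0.031,"tz": -0.0113,"jaw": 1},{"ax": 0,"ay": 0,"az": 0,"tx": 0,"ty": -0.042,"tz": -0.0153,"jaw": 1},{"ax": 0,"ay": 0,"az": 0,"tx": 0,"ty": -0.053,"tz": -0.0193,"jaw": 1},{"ax": 0,"ay": 0,"az": 0,"tx": 0,"ty": -0.064,"tz": -0.0233,"jaw": 1},{"ax": 0,"ay": 0,"az": 0,"tx": 0,"ty": -0.075,"tz": -0.0273,"jaw": 1}]'

```text
time: 19.85
position: [0.4575, -0.0533, 0.1459]
ee_rot: [-0.008, 0.819, -0.574, 0.006]
ft_force: [-0.0, -0.5, -2.7]
opening: 0.0131
```

Run:
```python
from h import *
par=(.065,70)
P,Rt=stand((.548,.23),-14,par,lift=.09);inc(P,Rt)
c=cam("wrist","w13")
```

```text
t [-0.0967  0.1362 -0.2498] a [ 12.72 103.57  19.94] joints [-0.337  0.266 -0.237  1.193  0.326 -1.949] time 19.85
```

View pics/w13.png

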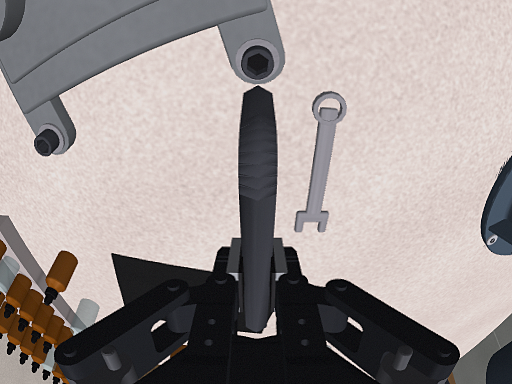

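Run:
```python
from h import *
c=cam("wrist");crop(c,"ow13",235,35,50,50,12)
```

```text
(no output)
```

View pics/ow13.png

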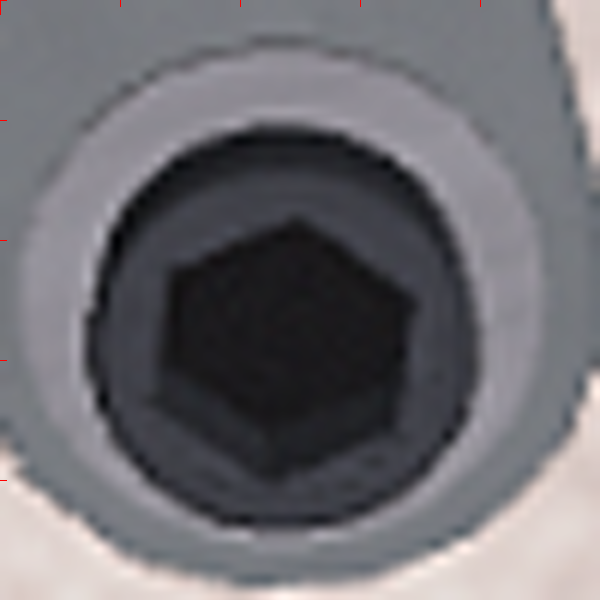

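Run:
```python
from hexfit import *
c=cam("wrist")
pts=np.array([(173,272),(295,216),(415,303)])/12+[234.5,34.5]
v,fn=hexfit(c,pts,.037,.00855,np.radians(265),(.459,-.127));print(v[:2],np.degrees(v[2]),fn)
# all six
pts6=np.array([(173,272),(295,216),(415,303),(395,430),(278,480),(155,398)])/12+[234.5,34.5]
def f(v,s):
    P=[(v[0]+v[3]*np.cos(v[2]+s*k*np.pi/3),v[1]+v[3]*np.sin(v[2]+s*k*np.pi/3),.037) for k in range(-1,5)]
    return (proj(c,P)-pts6).ravel()
for s in(1,-1):
    q=least_squares(f,[.4585,-.128,np.radians(265),.0085],args=(s,));print(q.x,np.degrees(q.x[2]),q.cost)
```

```text
[ 0.45858008 -0.12864549] 264.3931451614661 [-0.  -0.2  0.4  0.2 -0.4  0. ]
[ 4.58457785e-01 -1.28826437e-01  4.42681949e+00 -5.43017273e-04] 253.63807368583633 381.8847668047464
[ 0.45845662 -0.12881648  4.62321016  0.0083847 ] 264.89043016373694 0.6176067714279866
```

Request:
play_rows --increments '[{"ax": 1.2,"ay": 9.7,"az": 1.9,"tx": -0.0091,"ty": 0.005,"tz": -0.0235,"jaw": 1},{"ax": 2.4,"ay": 19.5,"az": 3.7,"tx": -0.0182,"ty": 0.011,"tz": -0.047,"jaw": 1},{"ax": 3.6,"ay": 29.2,"az": 5.6,"tx": -0.0273,"ty": 0.017,"tz": -0.0704,"jaw": 1},{"ax": 4.8,"ay": 38.9,"az": 7.5,"tx": -0.0364,"ty": 0.025,"tz": -0.0939,"jaw": 1},{"ax": 6,"ay": 48.7,"az": 9.4,"tx": -0.0454,"ty": 0.034,"tz": -0.1174,"jaw": 1},{"ax": 7.2,"ay": 58.4,"az": 11.2,"tx": -0.0545,"ty": 0.044,"tz": -0.1409,"jaw": 1},{"ax": 8.4,"ay": 68.1,"az": 13.1,"tx": -0.0636,"ty": 0.056,"tz": -0.1644,"jaw": 1},{"ax": 9.6,"ay": 77.9,"az": 15,"tx": -0.0727,"ty": 0.07,"tz": -0.1878,"jaw": 1}]'

```text
time: 21.0
position: [0.526, 0.1495, 0.143]
ee_rot: [0.454, 0.587, -0.506, -0.44]
ft_force: [0.5, -0.1, -2.7]
opening: 0.0126
```

Run:
```python
from h import *
par=(.065,70);p,r,s=st();print(p,s['joint_positions'].round(2),s['opening'])
P,Rt=stand((.548,.23),-14,par,lift=.06);inc(P,Rt);path(P,Rt,[0,.5,1],par)
```

```text
[0.52601357 0.14946001 0.14299673] [ 0.25  0.25 -0.22  1.    0.05  0.05] 0.012646458392972048
t [ 0.0702  0.0773 -0.0307] a [ 3.1  25.36  4.85] joints [ 0.247  0.248 -0.223  0.997  0.051  0.05 ] time 21.0
0 [0.526 0.149 0.143] O [0.463 0.134 0.178] st [0.451 0.135 0.13 ] lt [0.589 0.162 0.145]
0.5 [0.537 0.19  0.108] O [0.474 0.19  0.145] st [0.46  0.192 0.098] lt [0.601 0.188 0.108]
1 [0.549 0.23  0.073] O [0.488 0.245 0.112] st [0.473 0.249 0.066] lt [0.611 0.214 0.071]
```

Request:
play_rows --increments '[{"ax": 0.8,"ay": 6.3,"az": 1.2,"tx": 0.0176,"ty": 0.0193,"tz": -0.0077,"jaw": 1},{"ax": 1.6,"ay": 12.7,"az": 2.4,"tx": 0.0351,"ty": 0.0387,"tz": -0.0154,"jaw": 1},{"ax": 2.3,"ay": 19,"az": 3.6,"tx": 0.0527,"ty": 0.058,"tz": -0.023,"jaw": 1},{"ax": 2.8,"ay": 23,"az": 4.4,"tx": 0.0637,"ty": 0.0701,"tz": -0.0279,"jaw": 1},{"ax": 3.1,"ay": 25.4,"az": 4.9,"tx": 0.0702,"ty": 0.0773,"tz": -0.0307,"jaw": 1},{"ax": 3.1,"ay": 25.4,"az": 4.9,"tx": 0.0702,"ty": 0.0773,"tz": -0.0307,"jaw": 1},{"ax": 3.1,"ay": 25.4,"az": 4.9,"tx": 0.0702,"ty": 0.0773,"tz": -0.0307,"jaw": 1},{"ax": 3.1,"ay": 25.4,"az": 4.9,"tx": 0.0702,"ty": 0.0773,"tz": -0.0307,"jaw": 1}]'

```text
time: 22.0
position: [0.5484, 0.2288, 0.0741]
ee_rot: [0.565, 0.444, -0.429, -0.547]
ft_force: [-0.6, 0.3, -2.2]
opening: 0.0127
```

Run:
```python
from h import *
par=(.065,70);p,r,s=st();print(p,s['joint_positions'].round(2),s['opening'])
O,x,z=keyworld(par,p,r);pl=[[O+.049*x,O,O-.133*z]]
a=cam("scene");b=cam("side");w=cam("wrist","w14")
overlay(a,(235,150,110,85),7,pl,"oa14");overlay(b,(180,140,110,85),7,pl,"ob14")
print(proj(a,pl[0]),proj(b,pl[0]))
P,Rt=stand((.548,.23),-14,par,lift=0);inc(P,Rt)
```

```text
[0.54838996 0.22879154 0.07408906] [ 0.41  0.45 -0.1   0.99 -0.02  0.65] 0.01267739568670885
[[290.83435996 181.46948091]
 [293.39706899 174.83929076]
 [302.87750225 216.68744562]] [[210.97134295 190.59033441]
 [214.31047023 178.73242763]
 [254.7092741  178.94683081]]
t [0.0009 0.0608 0.0021] a [0.06 0.27 0.04] joints [ 0.406  0.453 -0.103  0.987 -0.02   0.645] time 22.15
```

View pics/oa14.png

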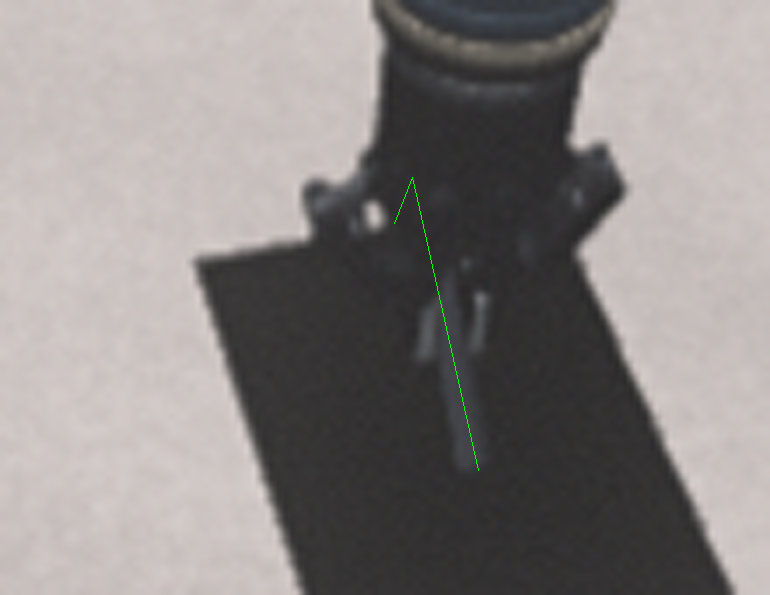

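View pics/ob14.png

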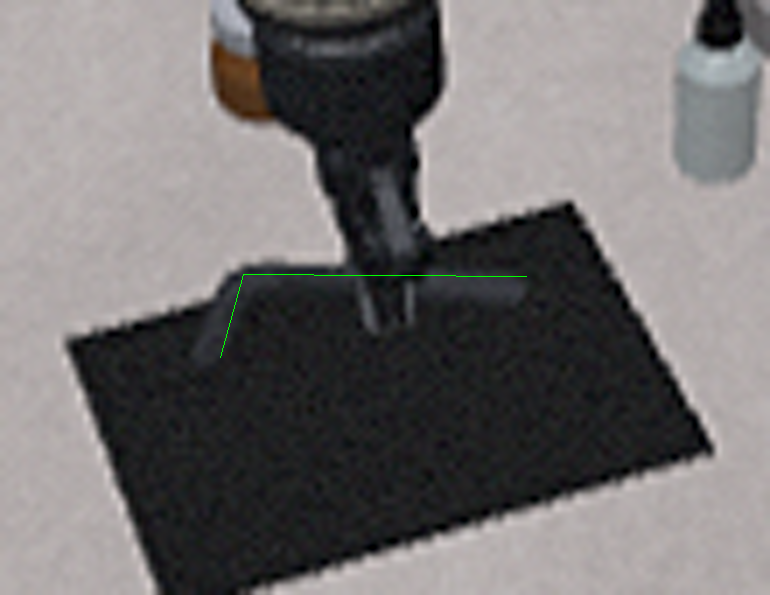

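View pics/w14.png

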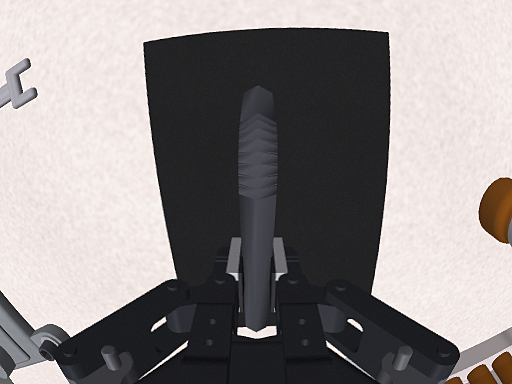

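Run:
```python
from h import *
par=(.065,70);p,r,s=st()
b=cam("side");a=cam("scene")
for c,t,box in((b,"ob15",(195,160,70,50)),(a,"oa15",(275,165,50,60))):
    c=dict(c);c['img']=np.clip((c['img'].astype(float)-15)*3.5,0,255).astype(np.uint8)
    crop(c,t,*box,10)
```

```text
(no output)
```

View pics/ob15.png

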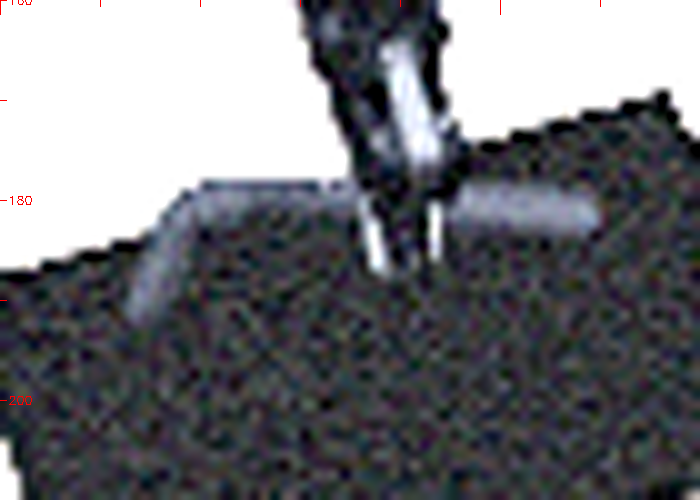

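View pics/oa15.png

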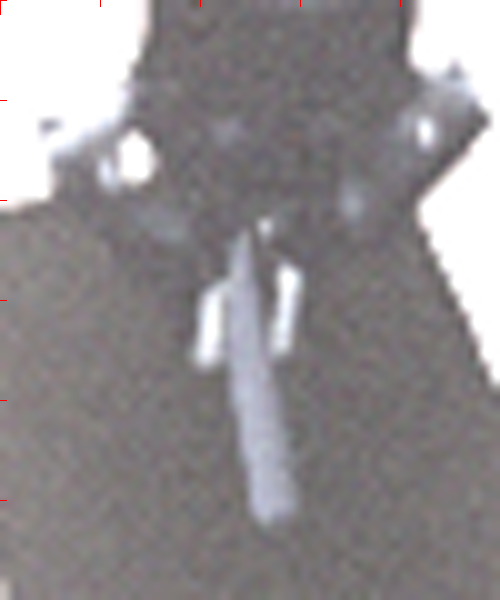

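Run:
```python
from h import *
from scipy.optimize import least_squares
p,r,s=st();a=cam("scene");b=cam("side");w=cam("wrist")
crop(w,"ow15",225,75,60,60,10);crop(w,"ow15b",225,290,60,50,10)
def f(v,full=False):
    O,x,z=keyworld((v[0],v[1]),p,r)
    P=np.array([O+.049*x,O,O-.133*z])
    B=proj(b,P)+v[2:4]; A=proj(a,P)+[v[4],v[5]]
    def line(Q,i,j,pt):
        d=Q[j]-Q[i];n=np.array([-d[1],d[0]])/np.hypot(*d);return (np.array(pt)-Q[i])@n
    res=[*(B[0]-(208.1,190.9)),*(B[2]-(254.0,181)),line(B,1,2,(216.5,179.5)),line(B,1,2,(248.5,180.2)),line(B,0,1,(211.2,184.5)),
      *(A[2]-(301.8,216)),line(A,1,2,(299,203.5))]
    return np.r_[res,np.array(v[2:])*.5,(v[0]-.065)*300]
q=least_squares(f,[.065,70,0,0,0,0]);print(q.x.round(4),q.fun.round(2))
for th in (64,66,68,70,72):
    q=least_squares(lambda u:f([u[0],th,*u[1:]]),[.065,0,0,0,0]);print(th,q.x.round(3),q.cost)
```

```text
[ 6.65000e-02  6.73667e+01 -8.73600e-01  1.05600e+00 -7.74600e-01
 -3.93900e-01] [ 1.04  0.   -0.92 -0.28  0.35 -0.33 -0.1   0.05  0.13  0.15 -0.44  0.53
 -0.39 -0.2   0.44]
64 [ 0.066 -0.477  1.108 -0.616 -0.675] 3.1944664035337276
66 [ 0.066 -0.712  1.073 -0.711 -0.514] 1.8267913992694196
68 [ 0.066 -0.949  1.05  -0.803 -0.335] 1.6169987019140837
70 [ 0.067 -1.185  1.038 -0.891 -0.14 ] 2.53027649065934
72 [ 0.067 -1.421  1.037 -0.974  0.074] 4.536265087090993
```

View pics/ow15.png

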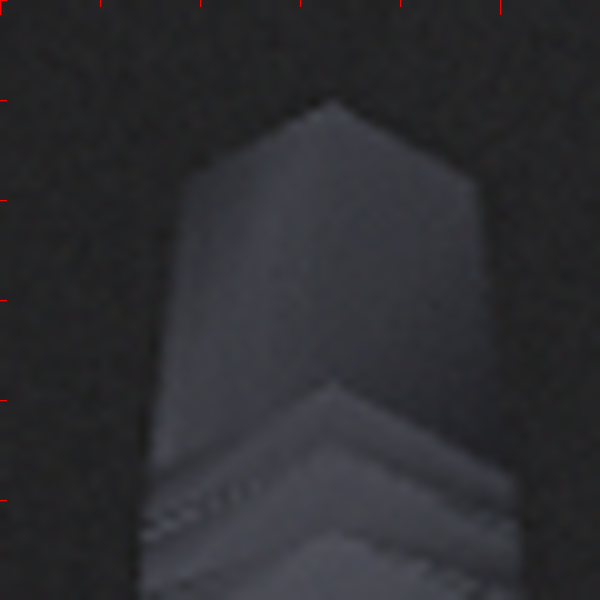

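View pics/ow15b.png

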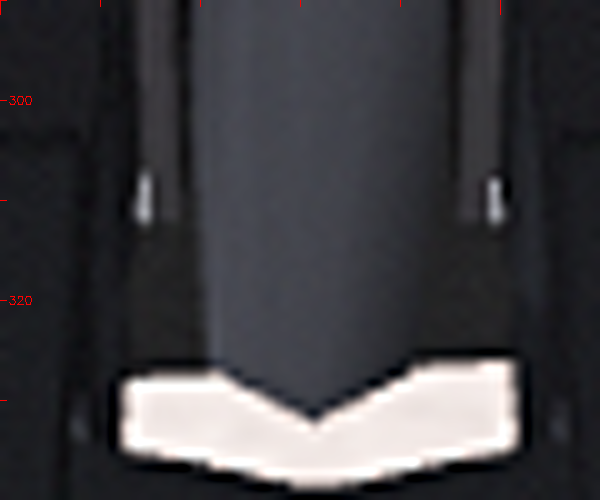

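Run:
```python
from h import *
from scipy.optimize import least_squares
p,r,s=st();w=cam("wrist")
for yo in(-.003,0,.003):
    def f(v):
        O,x,z=keyworld((v[0],v[1],yo),p,r)
        Q=proj(w,[O+.049*x+.0081*z,O-.133*z-.0081*x]);return Q[:,1]-[84.7,331.5]
    q=least_squares(f,[.065,70],x_scale=[.01,1]);print(yo,q.x,q.fun)
O,x,z=keyworld((.065,70),p,r);print(proj(w,[O+.049*x+.0081*z,O-.133*z-.0081*x]))
```

```text
-0.003 [ 0.06375659 61.36380321] [2.84217094e-13 1.13686838e-13]
0 [ 0.06452826 63.49158457] [ 1.56319402e-13 -1.13686838e-13]
0.003 [6.54542569e-02 6.57634798e+01] [9.9475983e-14 0.0000000e+00]
[[258.3776874   88.64442085]
 [257.97310532 341.27746342]]
```

Run:
```python
from h import *
par=(.066,66.5,.001)
for l,h in((8,.012),(8,0)):
    P,Rt=stand((.548,.23),-14,par,lean=l,lift=h);print(P);inc(P,Rt)
path(P,Rt,[0,1],par)
p,r,s=st();print(Rt.as_matrix().round(3))
```

```text
[0.54998544 0.23107782 0.02585894]
t [0.0023 0.0479 0.0005] a [-3.43 -0.23  8.02] joints [ 0.407  0.454 -0.103  0.987 -0.02   0.646] time 22.45
[0.54998544 0.23107782 0.01385894]
t [0.0023 0.0599 0.0009] a [-3.43 -0.23  8.02] joints [ 0.407  0.454 -0.103  0.987 -0.02   0.646] time 22.45
0 [0.548 0.229 0.074] O [0.488 0.244 0.116] st [0.471 0.248 0.07 ] lt [0.608 0.214 0.067]
1 [0.55  0.231 0.014] O [0.489 0.252 0.052] st [0.472 0.249 0.005] lt [0.61  0.216 0.011]
[[ 0.24   0.058 -0.969]
 [ 0.961 -0.157  0.228]
 [-0.139 -0.986 -0.093]]
```

Request:
play_rows --increments '[{"ax": -0.6,"ay": 0,"az": 1.3,"tx": 0.0004,"ty": 0.008,"tz": 0.0001,"jaw": 1},{"ax": -1.2,"ay": -0.1,"az": 2.7,"tx": 0.0008,"ty": 0.017,"tz": 0.0002,"jaw": 1},{"ax": -1.8,"ay": -0.1,"az": 4,"tx": 0.0012,"ty": 0.026,"tz": 0.0003,"jaw": 1},{"ax": -2.4,"ay": -0.2,"az": 5.4,"tx": 0.0016,"ty": 0.034,"tz": 0.0004,"jaw": 1},{"ax": -3,"ay": -0.2,"az": 6.9,"tx": 0.002,"ty": 0.042,"tz": 0.0004,"jaw": 1},{"ax": -3.4,"ay": -0.2,"az": 8,"tx": 0.0023,"ty": 0.048,"tz": 0.0005,"jaw": 1},{"ax": -3.4,"ay": -0.2,"az": 8,"tx": 0.0023,"ty": 0.048,"tz": 0.0005,"jaw": 1},{"ax": -3.4,"ay": -0.2,"az": 8,"tx": 0.0023,"ty": 0.048,"tz": 0.0005,"jaw": 1}]'

```text
time: 23.45
position: [0.5501, 0.2311, 0.026]
ee_rot: [0.61, 0.417, -0.454, -0.498]
ft_force: [0.1, 0.3, -1.1]
opening: 0.0129
```

Run:
```python
from h import *
par=(.066,66.5,.001);p,r,s=st();print(p,s['ft_force'],s['torque'])
P,Rt=stand((.548,.23),-14,par,lean=8,lift=0);inc(P,Rt)
b=cam("side")
c=dict(b);c['img']=np.clip((c['img'].astype(float)-15)*3.5,0,255).astype(np.uint8)
crop(c,"ob16",195,160,70,50,10);cam("wrist","w16")
```

```text
[0.55014164 0.23112764 0.02595186] [ 0.10244397  0.29165382 -1.06168019] [0.13968338 0.06854326 0.04944405]
t [0.0016 0.0119 0.0013] a [-0.03 -0.04  0.03] joints [ 0.485  0.542 -0.103  0.949 -0.166  0.726] time 23.45
```

View pics/ob16.png

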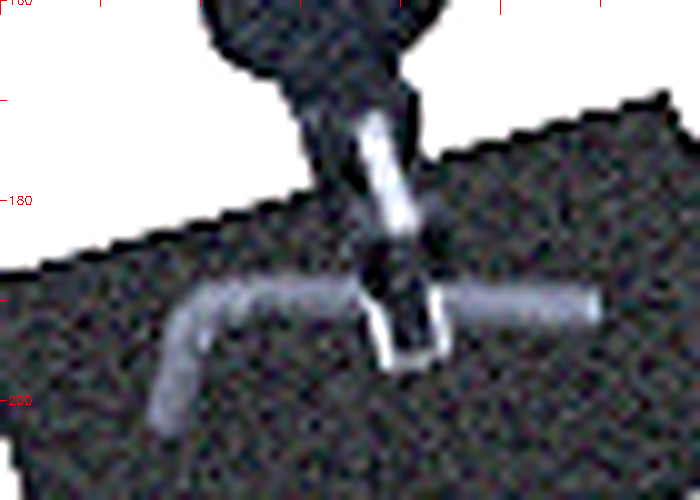

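Request:
play_rows --increments '[{"ax": 0,"ay": 0,"az": 0,"tx": 0.0003,"ty": 0.002,"tz": 0.0002,"jaw": 1},{"ax": 0,"ay": 0,"az": 0,"tx": 0.0006,"ty": 0.004,"tz": 0.0004,"jaw": 1},{"ax": 0,"ay": 0,"az": 0,"tx": 0.0008,"ty": 0.006,"tz": 0.0006,"jaw": 1},{"ax": 0,"ay": 0,"az": 0,"tx": 0.001,"ty": 0.0075,"tz": 0.0007,"jaw": 1},{"ax": 0,"ay": 0,"az": 0,"tx": 0.0013,"ty": 0.009,"tz": 0.0008,"jaw": 1},{"ax": 0,"ay": 0,"az": 0,"tx": 0.0014,"ty": 0.01,"tz": 0.0009,"jaw": 1},{"ax": 0,"ay": 0,"az": 0,"tx": 0.0014,"ty": 0.01,"tz": 0.0009,"jaw": 1},{"ax": 0,"ay": 0,"az": 0,"tx": 0.0014,"ty": 0.01,"tz": 0.0009,"jaw": 1}]'

```text
time: 24.55
position: [0.5501, 0.2313, 0.0158]
ee_rot: [0.61, 0.417, -0.454, -0.498]
ft_force: [-1.1, 1.1, 3.9]
opening: 0.0127
```

Run:
```python
from h import *
p,r,s=st();print(p,s['ft_force'],s['torque'])
```

```text
[0.55006861 0.23125276 0.01578179] [-1.13352117  1.11953035  3.868094  ] [ 0.26717854  0.57636314 -0.06851502]
```

Request:
play_rows --increments '[{"ax": 0,"ay": 0,"az": 0,"tx": 0.0001,"ty": 0.0005,"tz": 0,"jaw": 1},{"ax": 0,"ay": 0,"az": 0,"tx": 0.0001,"ty": 0.001,"tz": 0.0001,"jaw": 1},{"ax": 0,"ay": 0,"az": 0,"tx": 0.0002,"ty": 0.0015,"tz": 0.0001,"jaw": 1},{"ax": 0,"ay": 0,"az": 0,"tx": 0.0003,"ty": 0.002,"tz": 0.0002,"jaw": 1},{"ax": 0,"ay": 0,"az": 0,"tx": 0.0003,"ty": 0.002,"tz": 0.0002,"jaw": 1},{"ax": 0,"ay": 0,"az": 0,"tx": 0.0003,"ty": 0.002,"tz": 0.0002,"jaw": 1},{"ax": 0,"ay": 0,"az": 0,"tx": 0.0003,"ty": 0.002,"tz": 0.0002,"jaw": 1},{"ax": 0,"ay": 0,"az": 0,"tx": 0.0003,"ty": 0.002,"tz": 0.0002,"jaw": 1}]'

```text
time: 25.55
position: [0.5505, 0.2313, 0.0148]
ee_rot: [0.61, 0.418, -0.453, -0.497]
ft_force: [-5.3, -0.1, 21.3]
opening: 0.0129
```

Run:
```python
from h import *
p,r,s=st();print(p,s['ft_force'],s['torque'])
b=cam("side")
c=dict(b);c['img']=np.clip((c['img'].astype(float)-15)*3.5,0,255).astype(np.uint8)
crop(c,"ob17",195,160,70,50,10)
par=(.066,66.5,.001);O,x,z=keyworld(par,p,r);print((O+.049*x),(O-.133*z))
```

```text
[0.55048979 0.23130097 0.01484751] [-5.29321828 -0.14439131 21.26415341] [-0.62515749  1.38410071 -0.33828853]
[0.47296741 0.24947631 0.00641344] [0.61055282 0.21583216 0.01173559]
```

View pics/ob17.png

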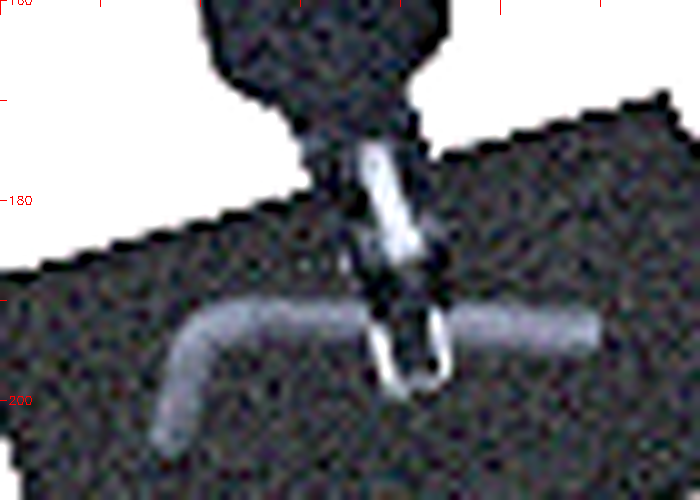

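Request:
play_rows --increments '[{"ax": 0,"ay": 0,"az": 0,"tx": -0.0002,"ty": -0.0012,"tz": -0.0001,"jaw": 1},{"ax": 0,"ay": 0,"az": 0,"tx": -0.0002,"ty": -0.0012,"tz": -0.0001,"jaw": 0.84},{"ax": 0,"ay": 0,"az": 0,"tx": -0.0002,"ty": -0.0012,"tz": -0.0001,"jaw": 0.82},{"ax": 0,"ay": 0,"az": 0,"tx": -0.0002,"ty": -0.0012,"tz": -0.0001,"jaw": 0.8},{"ax": 0,"ay": 0,"az": 0,"tx": -0.0002,"ty": -0.0012,"tz": -0.0001,"jaw": 0.78},{"ax": 0,"ay": 0,"az": 0,"tx": -0.0002,"ty": -0.0012,"tz": -0.0001,"jaw": 0.76},{"ax": 0,"ay": 0,"az": 0,"tx": -0.0002,"ty": -0.0012,"tz": -0.0001,"jaw": 0.74},{"ax": 0,"ay": 0,"az": 0,"tx": -0.0002,"ty": -0.0012,"tz": -0.0001,"jaw": 0.72}]'

```text
time: 26.6
position: [0.55, 0.2311, 0.0148]
ee_rot: [0.61, 0.417, -0.454, -0.498]
ft_force: [0.4, 0.4, -0.3]
opening: 0.0238
```

```bash
cat > look.py <<'E'
from h import *
import sys
p,r,s=st();print(p,s['ft_force'],s['torque'],s['opening'],s['time'])
c=dict(cam("side"));c['img']=np.clip((c['img'].astype(float)-15)*3.5,0,255).astype(np.uint8)
crop(c,sys.argv[1]+"b",195,160,70,50,6)
w=dict(cam("wrist"));w['img']=np.clip((w['img'].astype(float)-5)*1.8,0,255).astype(np.uint8);cv2.imwrite("pics/%sw.png"%sys.argv[1],w['img'][:,:,::-1])
i=cv2.imread("pics/%sb.png"%sys.argv[1]);j=cv2.imread("pics/%sw.png"%sys.argv[1])[60:384,130:400]
o=np.zeros((330,700,3),np.uint8);o[:300,:420]=i;o[:324,425:695]=j;cv2.imwrite("pics/%s.png"%sys.argv[1],o)
E
python3 look.py k1
```

```text
[0.54998628 0.23109789 0.01479225] [ 0.36490263  0.37594179 -0.33730974] [ 0.20143827 -0.01666435  0.0048524 ] 0.02382818487584718 26.6
```

View pics/k1.png

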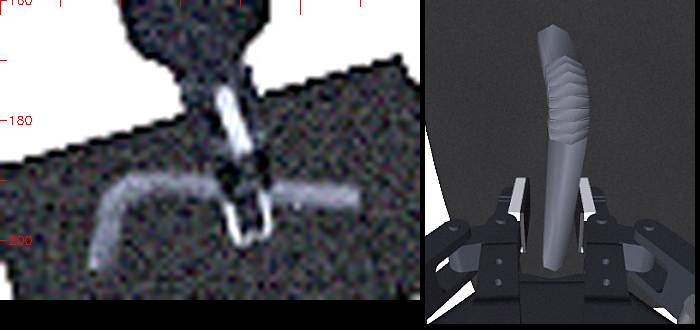

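Request:
play_rows --increments '[{"ax": 0,"ay": 0,"az": 0,"tx": 0.0001,"ty": 0.0005,"tz": 0,"jaw": 0.69},{"ax": 0,"ay": 0,"az": 0,"tx": 0.0001,"ty": 0.001,"tz": 0.0001,"jaw": 0.66},{"ax": 0,"ay": 0,"az": 0,"tx": 0.0002,"ty": 0.0015,"tz": 0.0001,"jaw": 0.63},{"ax": 0,"ay": 0,"az": 0,"tx": 0.0003,"ty": 0.002,"tz": 0.0002,"jaw": 0.6},{"ax": 0,"ay": 0,"az": 0,"tx": 0.0003,"ty": 0.0025,"tz": 0.0002,"jaw": 0.57},{"ax": 0,"ay": 0,"az": 0,"tx": 0.0004,"ty": 0.003,"tz": 0.0003,"jaw": 0.54},{"ax": 0,"ay": 0,"az": 0,"tx": 0.0005,"ty": 0.0035,"tz": 0.0003,"jaw": 0.51},{"ax": 0,"ay": 0,"az": 0,"tx": 0.0006,"ty": 0.004,"tz": 0.0004,"jaw": 0.48}]'

```text
time: 27.7
position: [0.55, 0.2311, 0.0107]
ee_rot: [0.61, 0.417, -0.454, -0.498]
ft_force: [0.8, 0.1, 0.6]
opening: 0.0443
```

```bash
python3 look.py k2
```

```text
[0.54995724 0.23114396 0.01069034] [0.77079984 0.14018171 0.61697202] [ 0.17942511  0.03132482 -0.0129014 ] 0.04434024039958813 27.7
```

View pics/k2.png

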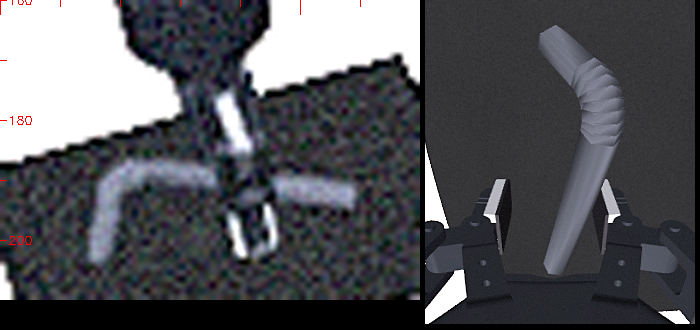

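Request:
play_rows --increments '[{"ax": 0,"ay": 0,"az": 0,"tx": 0.0001,"ty": 0.0005,"tz": 0,"jaw": 0.45},{"ax": 0,"ay": 0,"az": 0,"tx": 0.0001,"ty": 0.001,"tz": 0.0001,"jaw": 0.41},{"ax": 0,"ay": 0,"az": 0,"tx": 0.0002,"ty": 0.0015,"tz": 0.0001,"jaw": 0.37},{"ax": 0,"ay": 0,"az": 0,"tx": 0.0003,"ty": 0.002,"tz": 0.0002,"jaw": 0.33},{"ax": 0,"ay": 0,"az": 0,"tx": 0.0003,"ty": 0.0025,"tz": 0.0002,"jaw": 0.29},{"ax": 0,"ay": 0,"az": 0,"tx": 0.0004,"ty": 0.003,"tz": 0.0003,"jaw": 0.25},{"ax": 0,"ay": 0,"az": 0,"tx": 0.0004,"ty": 0.003,"tz": 0.0003,"jaw": 0.21},{"ax": 0,"ay": 0,"az": 0,"tx": 0.0004,"ty": 0.003,"tz": 0.0003,"jaw": 0.17}]'

```text
time: 28.8
position: [0.5499, 0.2311, 0.0077]
ee_rot: [0.61, 0.417, -0.454, -0.498]
ft_force: [0.1, 0.7, -0.3]
opening: 0.0707
```

```bash
python3 look.py k3
```

```text
[0.54992203 0.23109957 0.00770312] [ 0.14649815  0.73316562 -0.29095697] [ 0.10300894  0.03825482 -0.03658178] 0.0707022669382257 28.8
```

View pics/k3.png

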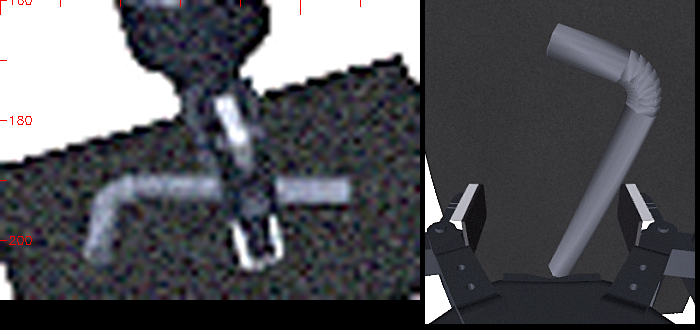

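Request:
play_rows --increments '[{"ax": 0,"ay": 0,"az": 0,"tx": 0.001,"ty": 0,"tz": 0,"jaw": 0.12},{"ax": 0,"ay": 0,"az": 0,"tx": 0.003,"ty": -0.0004,"tz": 0,"jaw": 0.06},{"ax": 0,"ay": 0,"az": 0,"tx": 0.005,"ty": -0.0007,"tz": 0,"jaw": 0},{"ax": 0,"ay": 0,"az": 0,"tx": 0.007,"ty": -0.001,"tz": 0,"jaw": 0},{"ax": 0,"ay": 0,"az": 0,"tx": 0.008,"ty": -0.0012,"tz": 0,"jaw": 0},{"ax": 0,"ay": 0,"az": 0,"tx": 0.008,"ty": -0.0012,"tz": 0,"jaw": 0},{"ax": 0,"ay": 0,"az": 0,"tx": 0.008,"ty": -0.0012,"tz": 0,"jaw": 0},{"ax": 0,"ay": 0,"az": 0,"tx": 0.008,"ty": -0.0012,"tz": 0,"jaw": 0}]'

```text
time: 29.9
position: [0.5518, 0.2389, 0.0077]
ee_rot: [0.61, 0.417, -0.454, -0.498]
ft_force: [-0.6, -0.8, 0.0]
opening: 0.0856
```

```bash
python3 look.py k4;python3 -c "
from h import *
p,r,s=st();print(r.inv().apply([0,0,.1]))"
```

```text
[0.55179191 0.23894444 0.0077414 ] [-0.64279712 -0.789282    0.02586772] [ 0.14968481  0.05625019 -0.00030104] 0.0856169810171286 29.9
[-0.0138887  -0.09859692 -0.00926019]
```

View pics/k4.png

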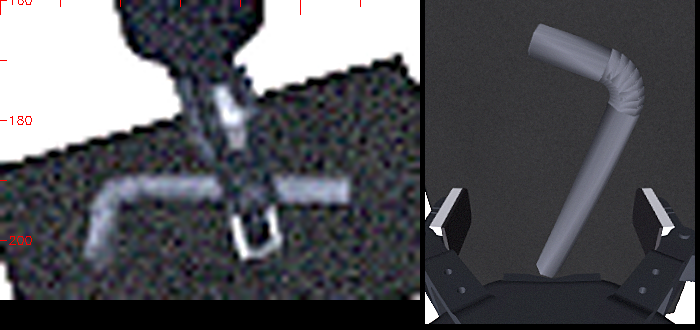

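Flat on the mat, and the fingers are clear of the key. Rise straight up.

Request:
play_rows --increments '[{"ax": 0,"ay": 0,"az": 0,"tx": -0.001,"ty": -0.007,"tz": -0.0007,"jaw": 0},{"ax": 0,"ay": 0,"az": 0,"tx": -0.0028,"ty": -0.02,"tz": -0.0019,"jaw": 0},{"ax": 0,"ay": 0,"az": 0,"tx": -0.0056,"ty": -0.04,"tz": -0.0038,"jaw": 0},{"ax": 0,"ay": 0,"az": 0,"tx": -0.009,"ty": -0.064,"tz": -0.006,"jaw": 0},{"ax": 0,"ay": 0,"az": 0,"tx": -0.0125,"ty": -0.089,"tz": -0.0083,"jaw": 0},{"ax": 0,"ay": 0,"az": 0,"tx": -0.016,"ty": -0.114,"tz": -0.0107,"jaw": 0},{"ax": 0,"ay": 0,"az": 0,"tx": -0.019,"ty": -0.135,"tz": -0.0127,"jaw": 0},{"ax": 0,"ay": 0,"az": 0,"tx": -0.021,"ty": -0.15,"tz": -0.014,"jaw": 0}]'

```text
time: 31.0
position: [0.5521, 0.2393, 0.1618]
ee_rot: [0.61, 0.418, -0.453, -0.498]
ft_force: [0.5, 0.4, 0.2]
opening: 0.0852
```

Run:
```python
from h import *
p,r,s=st();print(p,s['ft_force'],s['time'])
cam("scene","sF");cam("side","dF");cam("wrist","wF")
```

```text
[0.55205427 0.23930122 0.16183461] [0.47150011 0.38782271 0.23283945] 31.0
```

View pics/sF.png

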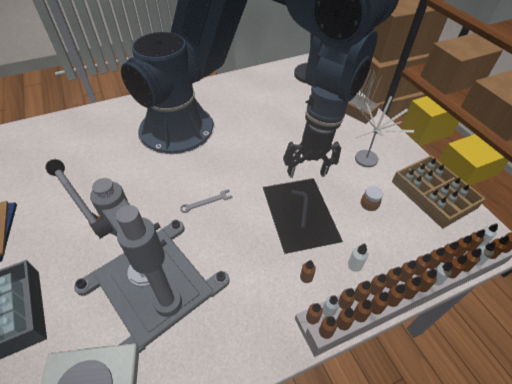

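View pics/dF.png

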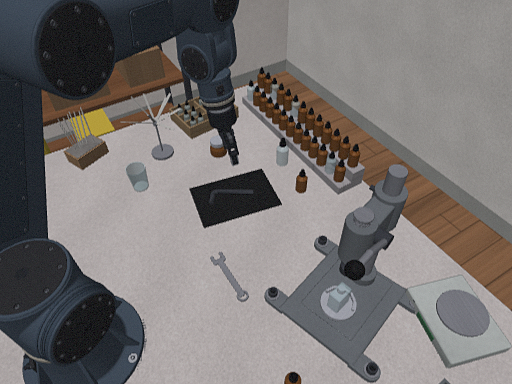

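View pics/wF.png

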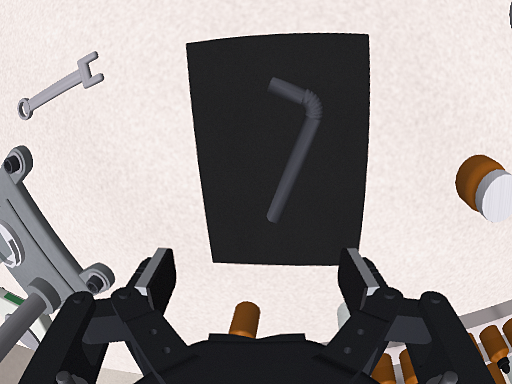

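```bash
python3 -c "
from rig import manip
print(manip.finish_job())"
```

```text
the job is handed in; nothing more can be done
None
```

The job is done and handed in at about 31 s. No verdict was reported.

- **Key flipped and seated:** I pulled the key out, flipped it and put its short arm in the socket. The estimated bend height was 64 mm, which matches the short arm being fully home, with about 11 N of downward contact force. That height came from a key-in-grip estimate good to about 1–2 mm; I had no separate depth check.
- **Screw turned:** I swung the long arm about 81° anticlockwise. Comparing the socket's hexagon in the wrist camera before and after, the screw turned about 67° (give or take 2°). The rest of the swing was slack in the socket and give in the grip.
- **Key laid down:** I stood the key on both tips on the mat, pressing with about 21 N at most. I then opened the jaws slowly so that it leaned on one finger and was let down flat rather than dropped.
- **Last checks:** The final pictures show the key flat and wholly on the mat. The gripper was open about 150 mm above it with no contact force. The spanner, bottles, beaker, jar and flacon look to be where they started.

One disagreement: my estimates of the socket's position and of the key's angle in the grip differed between cameras by 2–3 mm and 2–4°. I corrected for this using the wrist camera and contact forces.

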